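# Scrub out the tilted paint jar with the brush from the crate

## Task

Take the red-handled jar brush out of the crate and, keeping it in line with the tilted glass jar, push it in gently until the bristle head presses on the dried paint at the bottom (a light but definite push of about 5 N for a moment); draw it back until at least half of the bristle head is out of the jar, then push it to the bottom once more in the same way. Finally draw it out and lay it flat inside the blue drip tray. Go easy on the glass, leave the other tools lying in the crate and all the other things where they stand.

Things in the scene. Friction and masses are not known exactly. Their poses are not given: they have to be found in the camera images.
- brush: jar brush with a RED handle, 200 mm long, 0.14 kg, one of five tools lying side by side in the crate, about 54 mm apart, in any place. Origin: mid-length, at its underside; its long axis is at z = 21 mm. x runs to the bristle tip. Along x: end block 42 mm square, -100 to -86 mm; handle -86 to +5 mm, 18 wide (y), 24 high (z); thin stem to +40; white bristle head, stiff, 42 mm diameter, to +100 mm
- brush_tip (a point): centre of the flat bristle tip of the red brush, on its long axis (x = +100, z = +21 mm of the brush)
- brush_grip (a point): point on the axis of the red handle where it is well gripped, 150 mm from the tip (x = -50, z = +21 mm of the brush), near its centre of mass
- crate: open plywood crate, 320 (x) x 240 (y) x 45 mm high, walls and floor 5 mm, fixed. Origin: centre of its underside. The tools lie along its y, bristle and blade ends to about -y
- brush_green: another jar brush of the same size with a GREEN handle: not wanted, stays in the crate. Origin and axes as for the red one
- flat_brush: flat paint brush with pale wooden handle, about 175 x 38 x 16 mm, in the crate, stays there. Origin: underside, near its middle
- scraper: steel scraper with black handle, about 185 x 42 x 18 mm, in the crate, stays there. Origin: underside, near its middle
- stretcher: pale wooden canvas stretcher bar with a blue end, 185 x 26 x 18 mm, in the crate, stays there. Origin: centre of its underside
- jar: clear glass jar, 74 mm outside and 66 mm inside diameter, 105 mm tall, clamped in a fixed plywood stand (base 200 x 120 mm): its axis rises 35 degrees from level, its mouth looks up and away from the robot. Origin: centre of its outer bottom; z runs along its axis to the mouth. A hard blue paint cake covers the bottom, its face somewhere from z = 12 to 37 mm, immovable: feel for it
- jar_mouth (a point): centre of the jar's mouth (z = 105 mm of the jar), about 125 mm above the table
- tray: blue open drip tray, 250 (x) x 130 (y) x 22 mm high, walls and floor 4 mm, fixed. Origin: centre of its underside
- paint_tin: closed paint tin, 76 mm in diameter, 85 mm tall, standing loose; leave alone. Origin: centre of underside
- turps: amber bottle, 60 mm in diameter, 160 mm tall, standing loose; leave alone. Origin: centre of underside
- mug: white mug, 80 mm in diameter, 90 mm tall, loose; leave alone. Origin: centre of underside
- pigment: pigment jar, 64 mm in diameter, 75 mm tall, loose; leave alone. Origin: centre of underside

How it is judged:
By the outcome, as a careful person would: the job done as asked, in the order asked, and still so for the second after the job is handed in, with the robot touching nothing.
It also fails if it takes over 53 s, if anything falls off the work surface, if the arm or the gripper's body presses on something with over 40 N, if the wrist force passes 120 N, or if a joint passes its speed limit or range.

## Robot

A 6-joint arm with a two-finger parallel gripper is mounted at the origin on the work surface. World frame = base frame: x ahead of the robot, y to its left, z up, the work surface at z = 0. Lengths are in m, angles in rad, forces in N, time in s.
With the tool pointing down it reaches from about 0.25 to 0.725 m from the base axis. Payload 4 kg.
Tool frame: the origin (TCP) lies at the very end of the fingers, on their centre line; the grasp point (between the pads) lies 19 mm behind it; z points along the fingers, y is the line along which they close (so a half turn about z gives the same grasp; the last joint's range is limited). The gripper opens to 85 mm and grips with 20 to 120 N. Pads are 22 mm wide; open, the fingers measure 114 mm over their backs; the gripper's body (76 mm by 85 mm) begins 54 mm behind the grasp point. The pads swing forward as they close: fully open they stand 13 mm farther back than shut.
Start: joints at [1.107, 0.241, 0.005, 1.335, 0, 1.571], TCP at [0.224, 0.447, 0.231] pointing down, gripper open.
Joint ranges: [-2.72, 2.72], [-1.05, 1.87], [-1.09, 1.28], [-1.99, 2.15], [-1.42, 1.44], [-3.14, 3.14]. Speed limits (rad/s): [2.79, 2.79, 3.14, 3.14, 3.14, 3.14].

## Interface

Orientations are given as a unit quaternion [x, y, z, w].
In Python, from workcell import bot gives the robot as it stands.
- The arm moves only by the tool carry_out, never from a script. Its argument "increments" is one flat list of numbers, 5 for each row, row after row: the finger opening in cm, from 0 to 8.54, then the shift along the tool's x, y, z in cm, then the turn about the tool's z in rad. A call has exactly 5 rows; each row shifts and turns the commanded pose from where the row before left it, along the tool's axes as they then stand; what a row does not reach is not made up. A row lasts 1/8 s, in which the tool goes at most 62.5 mm and 10.7 degrees, less where a joint would pass 70% of its speed; a pose out of reach is approached as far as the arm can. A call with a gripper value outside its range is refused whole. The fingers move at their own pace and stop on an object; the grip force is fixed at half the most. Time passes only in rows, so rows that do not move let the fingers close, or fill a call up. It gives the time, the measured TCP pose, the force, the opening and the grip force at its end, in the units of the state.
- bot.get_obs(): the state, without advancing time (a new reading comes with each control period).
- bot.camera(name): name is "scene" or "side" or "wrist"; returns a dict with "pixels" (384x512x3 uint8, blue, green, red), "range_z" (384x512 float32, m along the optical axis (not along the pixel's ray), 0 where there is no reading), "mtx" (3x3 intrinsics, pixels), "D" ([k1, k2, p1, p2, k3] as OpenCV has them; the pictures are not rectified), "eye" and "attitude" of the camera in the world. Camera axes: x right, y down, z forward; pixel columns grow to the right and rows downward; lengths in m; the calibration is good to about 2 mm. A picture is of the moment at which its call begins.
- bot.job_done(): hands the job in; it is judged then, once.
Trained networks look in a picture, given as the dict that the camera call returned (one of the last four; its "shot" number tells which), for a name from the list of things; names that differ only in an ending like _2 or _b are one class to them, and where a whole thing is asked for, a point or a joint stands for the part that bears it (a point fixed in the world has none). Each returns a list of dicts, best first, with "p" (0 to 1); they miss things now and then, are a little off and sometimes report something else, mostly with a low value. They report only what shows in the picture. A call takes as long as a camera call.
- bot.find_in(picture, name): "xyz" ([x, y, z] in m, in the coordinates of the camera as it stood for that picture, good to about 4 mm: the middle of the surface that is visible of it).
- bot.regions_of(picture, name): "mask" (384x512 bool, what is visible of it).
- bot.place_of(picture, name): "xyz" ([x, y, z] in m, in the coordinates of the camera as it stood for that picture, good to about 4 mm: a listed point, or the origin of a listed thing).
The state is a dict: "clock": time; "joint_pos": joint angles; "joint_vel": joint speeds; "tau": joint torques, N m; "eef_pos": TCP position; "tool_rot": TCP orientation; "ft_force": force on the tool from outside, world axes, zero at the start; "ft_torque": the same for the moment, N m; "grip_width": finger opening in m; "grasp_force": force on a finger pad.
Only numpy, scipy, OpenCV 4.12 (cv2) and the standard library are available. Lean on these libraries where they do the work, as an engineer would, in place of code of your own. Each camera call takes 0.05 s, during which the arm holds its last target. There are 200 camera calls.

## Working session

There is one attempt and no reset: what is moved stays moved. The work goes in short steps, Python scripts to look and compute and a tool call to move; the robot and the scene stay as the last step left them, time stands still between calls to the robot, and variables do not carry over. Pictures are saved under pics/ and viewed, at most 11 in all, crops included, and the job is handed in when it is done.

Besides the shell and the picture viewer there is one more tool, called after "Request:" as name(argument=value, ...), one argument or row to a line, values as JSON. carry_out: Moves the arm, as the interface text tells. Its arguments: {"type":"object","properties":{"increments":{"type":"array","items":{"type":"number"}}},"required":["increments"]}

```bash
ls; mkdir -p pics; cat > h.py <<'E'
import numpy as np, cv2
from scipy.spatial.transform import Rotation as R
from workcell import bot
def T(c):
    a=np.asarray(c["attitude"],float)
    return (R.from_quat(a).as_matrix() if a.size==4 else a.reshape(3,3)), np.asarray(c["eye"],float)
def w(c,p):
    r,e=T(c); return r@np.asarray(p)+e
def cloud(c,mask=None):
    z=c["range_z"]; m=z>0
    if mask is not None: m&=mask
    v,u=np.nonzero(m)
    n=cv2.undistortPoints(np.c_[u,v].astype(np.float64)[:,None],np.asarray(c["mtx"],float),np.asarray(c["D"],float))[:,0]
    zz=z[v,u]; r,e=T(c)
    return np.c_[n[:,0]*zz,n[:,1]*zz,zz]@r.T+e
E
python3 - <<'E'
from h import *
o=bot.get_obs(); print({k:np.round(v,3).tolist() for k,v in o.items()})
ims=[]
for n in ["scene","side"]:
    c=bot.camera(n); ims.append(c["pixels"]); print(n,c["eye"],c["attitude"])
    for t in ["brush","brush_tip","brush_grip","brush_green","crate","jar","jar_mouth","tray","paint_tin","turps","mug","pigment"]:
        q=bot.place_of(c,t)
        print(t,[(np.round(w(c,d["xyz"]),3).tolist(),round(d["p"],2)) for d in q[:2]])
cv2.imwrite("pics/a.png",ims[0]);cv2.imwrite("pics/b.png",ims[1])
E
```

```text
pics
{'clock': 0.0, 'joint_pos': [1.107, 0.241, 0.004, 1.335, 0.0, 1.571], 'joint_vel': [0.0, 0.0, -0.001, -0.001, 0.002, -0.0], 'tau': [0.0, -37.232, 25.241, 0.017, 0.0, 0.0], 'eef_pos': [0.223, 0.447, 0.23], 'tool_rot': [0.23, 0.973, -0.001, -0.0], 'ft_force': [0.972, -0.426, 0.016], 'ft_torque': [0.052, -0.011, -0.011], 'grasp_force': 0.0, 'grip_width': 0.086}
scene [ 1.10132006 -0.35539123  1.01740171] [ 0.85145313  0.4285209  -0.13142872 -0.27225704]
brush [([0.419, -0.263, 0.002], 0.68)]
brush_tip [([0.41, -0.362, 0.025], 0.91), ([0.595, 0.448, -0.002], 0.21)]
brush_grip [([0.423, -0.209, 0.02], 0.88)]
brush_green [([0.522, -0.283, -0.0], 0.6)]
crate [([0.532, -0.275, -0.001], 0.88), ([0.7, 0.304, -0.004], 0.28)]
jar [([0.391, 0.261, 0.06], 0.67), ([0.526, -0.281, -0.001], 0.54)]
jar_mouth [([0.475, 0.238, 0.122], 0.62)]
tray [([0.554, 0.028, -0.001], 0.73)]
paint_tin [([0.769, 0.112, -0.006], 0.61), ([0.579, -0.282, -0.001], 0.4)]
turps [([0.633, -0.289, 0.003], 0.74), ([0.476, 0.238, 0.123], 0.63)]
mug [([0.6, 0.447, -0.001], 0.95)]
pigment [([0.702, 0.302, 0.001], 0.94), ([0.407, -0.364, 0.025], 0.34)]
side [ 0.31513429 -0.84737851  0.66761816] [ 0.86034518 -0.13960458  0.06859315 -0.48539851]
brush [([0.419, -0.261, 0.004], 0.85)]
brush_tip [([0.403, -0.359, 0.033], 0.78)]
brush_grip [([0.425, -0.21, 0.028], 0.97)]
brush_green [([0.525, -0.281, 0.005], 0.87)]
crate [([0.525, -0.277, 0.0], 0.83)]
jar [([0.394, 0.256, 0.068], 0.88)]
jar_mouth [([0.472, 0.238, 0.13], 0.76)]
tray [([0.546, 0.027, 0.009], 0.93)]
paint_tin [([0.767, 0.119, 0.0], 0.83)]
turps [([0.781, -0.084, 0.001], 0.72)]
mug [([0.596, 0.444, 0.002], 0.59)]
pigment [([0.697, 0.305, 0.005], 0.79)]
```

View pics/a.png

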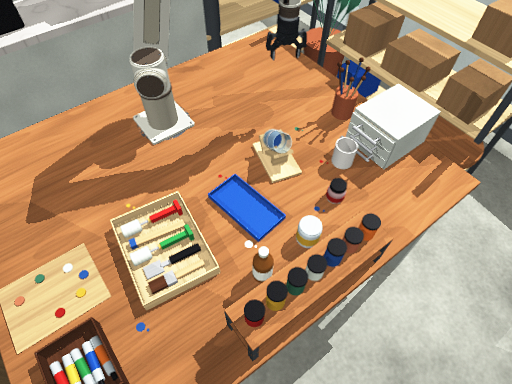

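View pics/b.png

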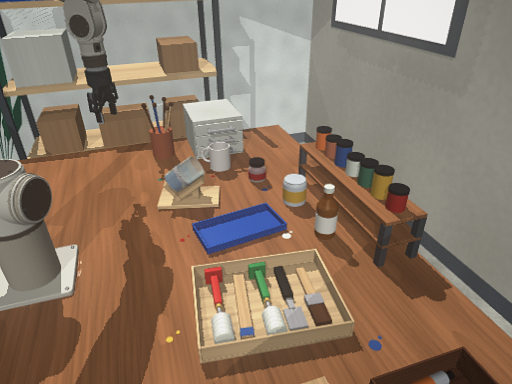

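Request:
carry_out(
  increments=[8.5, 0, 0, -6, 0, 8.5, 0, 0, -6, 0, 8.5, 0, 0, -6, 0, 8.5, 0, 0, -6, 0, 8.5, 0, 0, -6, 0],
)

```text
clock: 1.92
eef_pos: [0.2226, 0.4451, 0.5244]
tool_rot: [0.23, 0.973, 0.008, 0.002]
ft_force: [-42.9, -85.5, -1.7]
grip_width: 0.0848
grasp_force: 0.0
```

```bash
cat > s.py <<'E'
from h import *
o=bot.get_obs(); r=R.from_quat(o["tool_rot"]).as_matrix()
print("t",round(o["clock"],2),"q",np.round(o["joint_pos"],3),"p",np.round(o["eef_pos"],4),"F",np.round(o["ft_force"],1),"M",np.round(o["ft_torque"],2),"w",round(o["grip_width"],4),"g",round(o["grasp_force"],1)); print(np.round(r,3).tolist())
E
python3 s.py
```

```text
t 1.93 q [ 1.107  0.355  0.951  2.15  -0.     1.571] p [0.2226 0.4451 0.5244] F [-42.9 -85.5  -1.7] M [-6.39  3.17 -0.01] w 0.0848 g 0.0
[[-0.894, 0.447, 0.007], [0.447, 0.894, 0.014], [-0.0, 0.016, -1.0]]
```

```bash
python3 - <<'E'
from h import *
c=bot.camera("scene"); d=bot.camera("side")
cv2.imwrite("pics/c.png",np.vstack([c["pixels"][:200],d["pixels"][:250]]))
E
python3 s.py
```

```text
t 2.02 q [1.107 0.354 0.961 2.148 0.    1.571] p [0.2236 0.4471 0.5286] F [-0.8 -2.3  0.1] M [-0.1   0.11 -0.03] w 0.0852 g 0.0
[[-0.894, 0.447, 0.013], [0.447, 0.894, 0.027], [0.0, 0.03, -1.0]]
```

View pics/c.png

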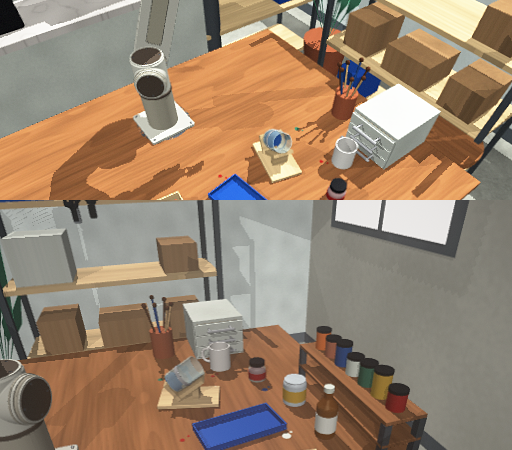

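Request:
carry_out(
  increments=[8.5, 0, 0, -2, 0, 8.5, 0, 0, -2, 0, 8.5, 0, 0, -2, 0, 8.5, 0, 0, -2, 0, 8.5, 0, 0, 0, 0],
)

```text
clock: 2.65
eef_pos: [0.2135, 0.4269, 0.551]
tool_rot: [0.23, 0.973, 0.033, 0.008]
ft_force: [-0.6, -0.5, -0.5]
grip_width: 0.0848
grasp_force: 0.0
```

```bash
python3 s.py
```

```text
t 2.65 q [ 1.107  0.293  0.938  2.149 -0.     1.571] p [0.2135 0.4269 0.551 ] F [-0.6 -0.5 -0.5] M [-0.07  0.1  -0.02] w 0.0848 g 0.0
[[-0.894, 0.446, 0.03], [0.447, 0.892, 0.06], [-0.0, 0.067, -0.998]]
```

Request:
carry_out(
  increments=[8.5, 0, -3, 0, 0, 8.5, 0, -3, 0, 0, 8.5, 0, -3, 0, 0, 8.5, 0, -3, 0, 0, 8.5, 0, 0, 0, 0],
)

```text
clock: 3.28
eef_pos: [0.1595, 0.3189, 0.543]
tool_rot: [0.23, 0.973, 0.033, 0.008]
ft_force: [1.0, -0.3, 0.5]
grip_width: 0.0851
grasp_force: 0.0
```

```bash
python3 s.py; python3 - <<'E'
import numpy as np
from scipy.optimize import least_squares
D=[(.241,.004,1.335,np.hypot(.223,.447),.230),(.354,.961,2.148,np.hypot(.2236,.4471),.5286),(.293,.938,2.149,np.hypot(.2135,.4269),.551)]
from h import *
o=bot.get_obs();q=o["joint_pos"];D.append((q[1],q[2],q[3],np.hypot(*o["eef_pos"][:2]),o["eef_pos"][2]))
def fk(x,a,b,c):
    L1,L2,be,h,Lt,r0=x; p=a-b+c
    return r0+L1*np.sin(a)+L2*np.cos(b-a+be)+Lt*np.cos(p), h+L1*np.cos(a)+L2*np.sin(b-a+be)-Lt*np.sin(p)
f=lambda x: np.concatenate([np.array(fk(x,*d[:3]))-d[3:] for d in D])
s=least_squares(f,[.4,.4,0,.2,.2,0]); print(s.x,s.fun)
E
```

```text
t 3.27 q [ 1.107e+00  2.000e-03  5.560e-01  2.058e+00 -0.000e+00  1.571e+00] p [0.1595 0.3189 0.543 ] F [ 1.  -0.3  0.5] M [-0.03  0.08  0.02] w 0.0851 g 0.0
[[-0.894, 0.446, 0.03], [0.447, 0.892, 0.06], [-0.0, 0.067, -0.998]]
[ 0.49279798  0.39250333  0.01956766  0.23853856  0.40243221 -0.00086255] [-5.08100125e-06 -9.40009474e-06  6.30284108e-06  7.76682568e-05
 -7.77395296e-06 -1.36239855e-04  6.55211313e-06  6.79716928e-05]
```

```bash
cat > sim.py <<'E'
import numpy as np
from scipy.optimize import least_squares
X=[.4928,.3925,.0196,.2385,.4024,-.0009]
LO=np.array([-1.05,-1.09,-1.99])+.001; HI=np.array([1.87,1.28,2.15])-.001
def fk(q):
    L1,L2,be,h,Lt,r0=X; a,b,c=q; p=a-b+c
    return np.array([r0+L1*np.sin(a)+L2*np.cos(b-a+be)+Lt*np.cos(p), h+L1*np.cos(a)+L2*np.sin(b-a+be)-Lt*np.sin(p), p])
def step(q,d,k):
    t=fk(q); p=t[2]
    zt=np.array([np.cos(p),-np.sin(p)]); xt=np.array([-np.sin(p),-np.cos(p)]) # xt: inward
    tp=t[:2]+d[0]*xt+d[1]*zt
    f=lambda u:(lambda s:np.r_[s[:2]-tp,k*(s[2]-p)])(fk(u))
    return least_squares(f,np.clip(q,LO+1e-6,HI-1e-6),bounds=(LO,HI)).x
if __name__=="__main__":
    for k in [.1,.2,.3,.5,.7,1,1.5]:
        q=np.array([.354,.961,2.148])
        for i in range(4): q=step(q,(0,-.02),k)
        print(k,np.round(q,3),np.round(fk(q),3))
E
python3 sim.py
python3 - <<'E'
from sim import *
# best tilt per 5cm row from limit configurations (sums to tilt change), k sweep
for k in [.3,.5,1]:
  out=[]
  for mode in range(4):
    for q2 in np.arange(-.6,1.3,.15):
      for v in np.arange(-1.0,1.28,.2) if mode<2 else [0]:
        pitch=np.deg2rad(80 if mode%2==0 else 60)
        if mode<2: q=np.array([q2,v,2.149]); 
        else: q=np.array([q2,1.279,pitch-q2+1.279])
        if mode>=2 and not(LO[2]<q[2]<HI[2]): continue
        s=fk(q)
        if not(.9<s[2]<1.65 and s[1]>.2 and .25<s[0]<.8): continue
        for ang in np.arange(0,360,30):
          d=.05*np.array([np.cos(np.deg2rad(ang)),np.sin(np.deg2rad(ang))])
          n=step(q,d,k); out.append((np.rad2deg(fk(n)[2]-s[2]),mode,ang,np.round(q,2).tolist(),np.round(s,2).tolist()))
  out.sort(key=lambda a:a[0]); print(k,*out[:4],*out[-4:],sep="\n")
E
```

```text
0.1 [0.279 1.071 2.149] [0.49  0.603 1.358]
0.2 [0.281 1.042 2.149] [0.488 0.593 1.388]
0.3 [0.284 1.012 2.149] [0.485 0.581 1.421]
0.5 [0.289 0.968 2.149] [0.481 0.563 1.47 ]
0.7 [0.292 0.944 2.149] [0.478 0.553 1.497]
1 [0.295 0.927 2.149] [0.476 0.546 1.517]
1.5 [0.297 0.917 2.149] [0.475 0.542 1.53 ]
0.3
(np.float64(-4.777753208994214), 0, np.int64(270), [-0.15, 0.6, 2.15], [0.28, 0.6, 1.4])
(np.float64(-4.777753208994214), 1, np.int64(270), [-0.15, 0.6, 2.15], [0.28, 0.6, 1.4])
(np.float64(-4.777753109640619), 0, np.int64(270), [0.0, 0.6, 2.15], [0.33, 0.56, 1.55])
(np.float64(-4.777753109640619), 1, np.int64(270), [0.0, 0.6, 2.15], [0.33, 0.56, 1.55])
(np.float64(5.679699694639055e-07), 0, np.int64(120), [-0.15, 0.6, 2.15], [0.28, 0.6, 1.4])
(np.float64(5.679699694639055e-07), 1, np.int64(120), [-0.15, 0.6, 2.15], [0.28, 0.6, 1.4])
(np.float64(5.691468001404844e-07), 0, np.int64(120), [0.0, 0.6, 2.15], [0.33, 0.56, 1.55])
(np.float64(5.691468001404844e-07), 1, np.int64(120), [0.0, 0.6, 2.15], [0.33, 0.56, 1.55])
0.5
(np.float64(-2.7321126952843424), 3, np.int64(210), [0.45, 1.2
[... 706 characters left out ...]
4), 3, np.int64(210), [0.6, 1.28, 1.73], [0.78, 0.55, 1.05])
(np.float64(-0.9299059026296369), 0, np.int64(240), [0.45, 1.0, 2.15], [0.53, 0.49, 1.6])
(np.float64(-0.9299059026296369), 1, np.int64(240), [0.45, 1.0, 2.15], [0.53, 0.49, 1.6])
(np.float64(-0.9299058998251765), 0, np.int64(240), [0.15, 1.0, 2.15], [0.43, 0.64, 1.3])
(np.float64(3.009682561756571e-08), 0, np.int64(120), [0.0, 0.8, 2.15], [0.36, 0.63, 1.35])
(np.float64(3.009682561756571e-08), 1, np.int64(120), [0.0, 0.8, 2.15], [0.36, 0.63, 1.35])
(np.float64(3.089569189801826e-08), 0, np.int64(120), [-0.15, 0.8, 2.15], [0.29, 0.67, 1.2])
(np.float64(3.089569189801826e-08), 1, np.int64(120), [-0.15, 0.8, 2.15], [0.29, 0.67, 1.2])
```

```bash
cat > plan.py <<'E'
from h import *
def plan(target,turn,n,op=8.5,start=None,Rm=None,show=True):
    o=bot.get_obs(); p=np.array(o["eef_pos"] if start is None else start,float); r=R.from_quat(o["tool_rot"]) if Rm is None else Rm
    d=(np.asarray(target)-p)/n; rows=[]
    for i in range(n):
        s=np.round(r.inv().apply(d)*100,1); t=round(turn/n,3); rows.append([op,*s.tolist(),t])
        p=p+r.apply(s/100); r=r*R.from_rotvec([0,0,t])
    if show:
        for i in range(0,n,5): print(rows[i:i+5])
        print("end",np.round(p,4),np.round(r.as_matrix(),3).tolist())
    return p,r
E
python3 - <<'E'
from h import *
from plan import plan
c=bot.camera("scene")
for t in ["tray","jar","crate"]:
    m=bot.regions_of(c,t)[0]; P=cloud(c,m["mask"]); print(t,m["p"],len(P),np.round(np.percentile(P,[2,50,98],axis=0),3).tolist())
    np.save(t+".npy",P); Q=P[P[:,2]<.06] if t!="jar" else P
    rc=cv2.minAreaRect(Q[:,:2].astype(np.float32)*1000); print(rc, cv2.boxPoints(rc).round().tolist())
A=cloud(c); s=A[(abs(A[:,0]-.43)<.18)&(abs(A[:,1]-.25)<.14)&(A[:,2]>.007)&(A[:,2]<.03)]
print(len(s),np.histogram(s[:,2],8)); np.save("stand.npy",s)
rc=cv2.minAreaRect(s[:,:2].astype(np.float32)*1000); print(rc,cv2.boxPoints(rc).round().tolist())
plan([.424,-.21,.30],-1.93,15)
E
cat > rev.py <<'E'
from sim import *
k=.7; out=[]
for q2 in np.arange(-1,1.3,.1):
  for pt in [60,75]:
    for q3 in [-1.089]:
      q=np.array([q2,q3,np.deg2rad(pt)-q2+q3])
      if not(LO[2]<q[2]<HI[2]): continue
      s=fk(q)
      if not(s[1]>.05 and s[0]>.15): continue
      for ang in range(0,360,30):
        a=np.deg2rad(ang); n=step(q,.06*np.array([np.cos(a),np.sin(a)]),k); out.append((np.rad2deg(fk(n)[2]-s[2]),ang,np.round(q,2).tolist(),np.round(s,2).tolist()))
out.sort(key=lambda a:a[0]); print(*out[-4:],sep="\n")
E
python3 rev.py
```

```text
tray 0.62 2413 [[0.432, -0.047, -0.002], [0.555, 0.027, 0.002], [0.677, 0.096, 0.02]]
((554.4254150390625, 23.812076568603516), (251.8746795654297, 130.35452270507812), 8.395360946655273) [[420.0, 70.0], [439.0, -59.0], [689.0, -22.0], [669.0, 107.0]]
jar 0.7 518 [[0.383, 0.205, 0.05], [0.438, 0.252, 0.095], [0.492, 0.286, 0.149]]
((401.53662109375, 271.53912353515625), (94.53951263427734, 208.42422485351562), 56.09483337402344) [[289.0, 290.0], [462.0, 174.0], [514.0, 253.0], [341.0, 369.0]]
crate 0.74 4541 [[0.363, -0.404, -0.001], [0.544, -0.279, 0.005], [0.694, -0.153, 0.044]]
((510.1395568847656, -274.28173828125), (248.38064575195312, 358.9130554199219), 84.187255859375) [[319.0, -380.0], [676.0, -416.0], [701.0, -169.0], [344.0, -133.0]]
756 (array([165, 373, 150,  23,  10,  10,   7,  18]), array([0.00701382, 0.00983858, 0.01266335, 0.01548811, 0.01831288,
       0.02113764, 0.02396241, 0.02678717, 0.02961194]))
((445.0452880859375, 245.85507202148438), (120.85266876220703, 201.45753479003906), 74.95420837402344) [[332.0, 214.0], [527.0, 161.0], [558.0, 278.0], [363.0, 330.0]]
[... 187 characters left out ...]
0.129], [8.5, -0.5, -4.0, 1.5, -0.129], [8.5, -0.0, -4.0, 1.5, -0.129], [8.5, 0.5, -4.0, 1.5, -0.129], [8.5, 1.0, -3.9, 1.5, -0.129]]
[[8.5, 1.5, -3.7, 1.5, -0.129], [8.5, 2.0, -3.5, 1.5, -0.129], [8.5, 2.4, -3.2, 1.5, -0.129], [8.5, 2.8, -2.9, 1.5, -0.129], [8.5, 3.1, -2.5, 1.5, -0.129]]
end [ 0.4244 -0.2103  0.293 ] [[-0.099, -0.995, 0.029], [-0.993, 0.1, 0.057], [-0.06, -0.023, -0.998]]
(np.float64(1.978323833285316), 0, [-0.1, -1.09, 0.06], [0.37, 0.06, 1.05])
(np.float64(1.9959544566766456), 30, [-0.1, -1.09, 0.06], [0.37, 0.06, 1.05])
(np.float64(2.011216990360062), 30, [-0.3, -1.09, 0.26], [0.34, 0.09, 1.05])
(np.float64(2.027326771141042), 30, [-0.2, -1.09, 0.16], [0.36, 0.07, 1.05])
```

Request:
carry_out(
  increments=[8.5, -3.2, -2.5, 1.5, -0.13, 8.5, -2.8, -2.9, 1.5, -0.13, 8.5, -2.4, -3.2, 1.5, -0.13, 8.5, -2.0, -3.5, 1.5, -0.13, 8.5, -1.5, -3.7, 1.5, -0.13],
)

```text
clock: 4.1
eef_pos: [0.2496, 0.1425, 0.4581]
tool_rot: [-0.095, 0.995, 0.027, 0.017]
ft_force: [0.7, 0.0, -0.2]
grip_width: 0.0853
grasp_force: 0.0
```

Request:
carry_out(
  increments=[8.5, -1.0, -3.9, 1.5, -0.13, 8.5, -0.5, -4.0, 1.5, -0.13, 8.5, 0, -4.0, 1.5, -0.13, 8.5, 0.5, -4.0, 1.5, -0.13, 8.5, 1.0, -3.9, 1.5, -0.13],
)

```text
clock: 4.72
eef_pos: [0.3386, -0.035, 0.3751]
tool_rot: [-0.407, 0.913, 0.021, 0.025]
ft_force: [0.6, -0.3, 0.6]
grip_width: 0.0848
grasp_force: 0.0
```

Request:
carry_out(
  increments=[8.5, 1.5, -3.7, 1.5, -0.13, 8.5, 2.0, -3.5, 1.5, -0.13, 8.5, 2.4, -3.2, 1.5, -0.13, 8.5, 2.8, -2.9, 1.5, -0.13, 8.5, 0, 0, 0, 0],
)

```text
clock: 5.35
eef_pos: [0.4099, -0.1761, 0.3068]
tool_rot: [-0.626, 0.779, 0.016, 0.028]
ft_force: [0.3, 0.7, 0.1]
grip_width: 0.0848
grasp_force: 0.0
```

```bash
python3 s.py; python3 - <<'E'
from h import *
c=bot.camera("wrist"); print(c["eye"])
for t in ["brush_grip","brush_tip"]:
    print(t,[(np.round(w(c,d["xyz"]),3).tolist(),round(d["p"],2)) for d in bot.place_of(c,t)[:2]])
im=cv2.cvtColor(c["pixels"],cv2.COLOR_BGR2HSV)
m=((im[...,0]<8)|(im[...,0]>172))&(im[...,1]>170)&(im[...,2]>80)
m=cv2.morphologyEx(m.astype(np.uint8),cv2.MORPH_OPEN,np.ones((3,3))); P=cloud(c,m>0)
print(len(P),np.round(np.percentile(P,[2,50,98],axis=0),3).tolist())
h=P[(P[:,2]>.02)&(P[:,2]<.06)]; np.save("handle.npy",h)
rc=cv2.minAreaRect(h[:,:2].astype(np.float32)*1000); print(rc)
cv2.imwrite("pics/d.png",c["pixels"])
E
```

```text
t 5.35 q [-0.45   0.115  0.044  1.505  0.065 -1.803] p [ 0.4099 -0.1761  0.3068] F [0.3 0.7 0.1] M [-0.11  0.06  0.05] w 0.0848 g 0.0
[[-0.216, -0.976, 0.024], [-0.974, 0.217, 0.06], [-0.064, -0.01, -0.998]]
[ 0.38965864 -0.26073962  0.44326851]
brush_grip [([0.422, -0.208, 0.024], 0.6)]
brush_tip []
1625 [[0.381, -0.263, -0.0], [0.421, -0.201, 0.037], [0.444, 0.032, 0.047]]
((417.37994384765625, -212.8706817626953), (103.94039154052734, 40.075016021728516), 77.19796752929688)
```

View pics/d.png

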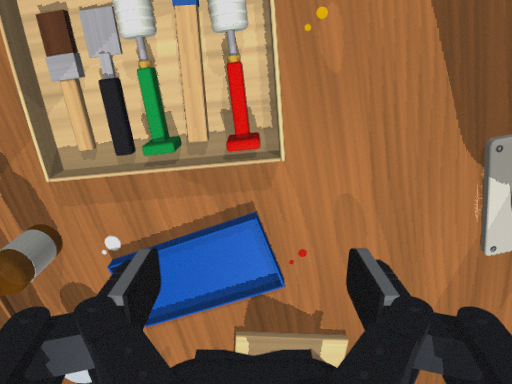

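```bash
python3 - <<'E'
from h import *
from plan import plan
h=np.load("handle.npy")
for lo,hi in [(.030,.042),(.042,.052)]:
    s=h[(h[:,2]>lo)&(h[:,2]<hi)&(abs(h[:,0]-.42)<.04)]
    rc=cv2.minAreaRect(s[:,:2].astype(np.float32)*1000); print(len(s),rc,np.round(s.mean(0),4),np.round(np.percentile(s,[1,99],axis=0),3).tolist())
    if lo<.04: 
        v=cv2.fitLine(s[:,:2].astype(np.float32),cv2.DIST_HUBER,0,.01,.01).ravel(); print(v,np.rad2deg(np.arctan2(v[1],v[0])))
E
```

```text
1143 ((420.4938659667969, -220.72628784179688), (90.60626220703125, 37.93696594238281), 83.06277465820312) [ 0.4214 -0.2206  0.037 ] [[0.409, -0.265, 0.034], [0.438, -0.175, 0.041]]
[ 0.10670048  0.9942912   0.42137092 -0.22056036] 83.87485
362 ((427.24920654296875, -169.71983337402344), (14.319828033447266, 40.95750427246094), 82.05195617675781) [ 0.4269 -0.1702  0.0456] [[0.407, -0.178, 0.043], [0.447, -0.162, 0.048]]
```

```bash
python3 - <<'E'
from plan import *
p,r=plan([.423,-.2118,.08],-.11,5,4.5)
plan([.423,-.2118,.010],0,4,4.5,p,r)
E
```

```text
[[4.5, 1.0, -0.4, 4.5, -0.022], [4.5, 1.0, -0.3, 4.5, -0.022], [4.5, 1.0, -0.3, 4.5, -0.022], [4.5, 1.0, -0.3, 4.5, -0.022], [4.5, 1.0, -0.3, 4.5, -0.022]]
end [ 0.4229 -0.2127  0.0822] [[-0.105, -0.994, 0.028], [-0.993, 0.106, 0.059], [-0.062, -0.021, -0.998]]
[[4.5, 0.1, 0.0, 1.8, 0.0], [4.5, 0.1, 0.0, 1.8, 0.0], [4.5, 0.1, 0.0, 1.8, 0.0], [4.5, 0.1, 0.0, 1.8, 0.0]]
end [ 0.4245 -0.2124  0.0101] [[-0.105, -0.994, 0.028], [-0.993, 0.106, 0.059], [-0.062, -0.021, -0.998]]
```

Request:
carry_out(
  increments=[4.5, 1.0, -0.4, 4.5, -0.022, 4.5, 1.0, -0.3, 4.5, -0.022, 4.5, 1.0, -0.3, 4.5, -0.022, 4.5, 1.0, -0.3, 4.5, -0.022, 4.5, 1.0, -0.3, 4.5, -0.022],
)

```text
clock: 6.12
eef_pos: [0.424, -0.2127, 0.0825]
tool_rot: [-0.669, 0.742, 0.011, 0.031]
ft_force: [0.3, -0.8, 0.0]
grip_width: 0.0454
grasp_force: 0.0
```

Request:
carry_out(
  increments=[4.5, 0.1, 0.1, 1.8, 0, 4.5, 0.1, 0, 1.8, 0, 4.5, 0.1, 0, 1.5, 0, 4.5, 0, 0, 0.8, 0, 4.5, 0, 0, 0, 0],
)

```text
clock: 6.75
eef_pos: [0.4237, -0.212, 0.0238]
tool_rot: [-0.669, 0.743, 0.012, 0.03]
ft_force: [-0.4, 0.3, 1.0]
grip_width: 0.0451
grasp_force: 0.0
```

```bash
python3 s.py; python3 - <<'E'
from h import *
c=bot.camera("wrist"); cv2.imwrite("pics/e.png",c["pixels"])
E
```

```text
t 6.75 q [-0.506  0.394 -0.381  0.799  0.065 -1.972] p [ 0.4237 -0.212   0.0238] F [-0.4  0.3  1. ] M [-0.06  0.05 -0.  ] w 0.0451 g 0.0
[[-0.103, -0.994, 0.029], [-0.993, 0.105, 0.058], [-0.061, -0.023, -0.998]]
```

View pics/e.png

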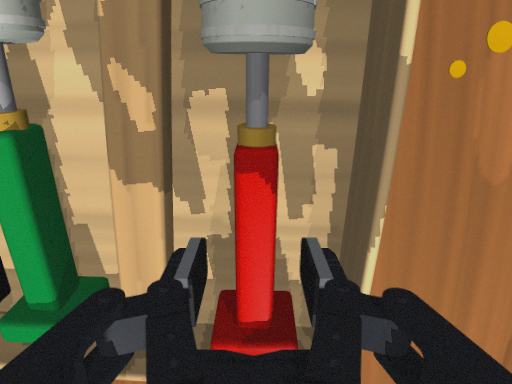

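Request:
carry_out(
  increments=[4.5, 0, 0, 0.8, 0, 4.5, 0, 0, 0.5, 0, 1.0, 0, 0, 0, 0, 1.0, 0, 0, 0, 0, 1.0, 0, 0, 0, 0],
)

```text
clock: 7.42
eef_pos: [0.4239, -0.2118, 0.0108]
tool_rot: [-0.669, 0.743, 0.012, 0.03]
ft_force: [-0.6, 0.7, 0.3]
grip_width: 0.0167
grasp_force: 58.5
```

Request:
carry_out(
  increments=[1.0, 0, 0, 0, 0, 1.0, 0, 0, 0, 0, 1.0, 0, 0, 0, 0, 1.0, 0, 0, -0.5, 0, 1.0, 0, 0, -0.5, 0],
)

```text
clock: 8.05
eef_pos: [0.4237, -0.2124, 0.0207]
tool_rot: [-0.669, 0.743, 0.012, 0.03]
ft_force: [-0.9, -0.9, -2.6]
grip_width: 0.017
grasp_force: 58.5
```

```bash
python3 s.py
```

```text
t 8.05 q [-0.506  0.399 -0.384  0.791  0.065 -1.972] p [ 0.4237 -0.2124  0.0207] F [-0.9 -0.9 -2.6] M [-0.06  0.04 -0.02] w 0.017 g 58.5
[[-0.104, -0.994, 0.029], [-0.993, 0.105, 0.058], [-0.061, -0.023, -0.998]]
```

```bash
python3 - <<'E'
from h import *
from plan import plan
from scipy.optimize import fsolve
o=bot.get_obs(); Rn=R.from_quat(o["tool_rot"])
a=np.deg2rad(-96.1); b=Rn.inv().apply([np.cos(a),np.sin(a),0]); np.save("b.npy",b); print("b",b)
ps=np.deg2rad(-15.); d=-np.array([np.cos(.611)*np.cos(ps),np.cos(.611)*np.sin(ps),np.sin(.611)])
def fin(x):
    ph,t,u=x; ax=np.array([np.sin(ph),-np.cos(ph),0])  # tool z tips outward az ph
    return R.from_rotvec(t*ax)*Rn*R.from_rotvec([0,0,u])
def f(x):
    r=fin(x); e=r.apply(b)-d; y=r.apply([0,1,0]); return [np.dot(e,[-np.sin(ps),np.cos(ps),0]),e[2],y[2]]
s=fsolve(f,[ps,.61,1.7]); print("phi,t deg",np.rad2deg(s[:2]),"turn",s[2],np.round(fin(s).apply([0,0,1]),3),np.round(fin(s).apply(b)-d,4)); np.save("Rf.npy",fin(s).as_quat())
from sim import *
q=np.array([.35,.93,2.149]); print(fk(q))
for i in range(22):
    q=step(q,.06*np.array([-.5,-.87]),.7)
    if i%3==2: print(i+1,np.round(q,2),np.round(fk(q),3))
E
```

```text
b [ 9.98141047e-01  7.56682371e-04 -6.09415848e-02]
phi,t deg [-20.91070315  37.99323984] turn 1.7489671579011037 [ 0.601 -0.161 -0.783] [ 0.  0. -0.]
[0.49283573 0.5205161  1.569     ]
3 [0.38 1.07 2.15] [0.526 0.55  1.463]
6 [0.38 1.18 2.15] [0.539 0.587 1.356]
9 [0.36 1.26 2.15] [0.537 0.63  1.251]
12 [0.29 1.28 2.15] [0.511 0.674 1.157]
15 [0.21 1.28 2.14] [0.474 0.717 1.068]
18 [0.12 1.28 2.14] [0.433 0.756 0.979]
21 [0.04 1.28 2.13] [0.388 0.792 0.89 ]
```

```bash
python3 - <<'E'
from plan import *
p,r=plan([.424,-.212,.18],0,5,1.0)
plan([.458,-.175,.48],1.75,10,1.0,p,r)
E
```

```text
[[1.0, -0.2, -0.1, -3.2, 0.0], [1.0, -0.2, -0.1, -3.2, 0.0], [1.0, -0.2, -0.1, -3.2, 0.0], [1.0, -0.2, -0.1, -3.2, 0.0], [1.0, -0.2, -0.1, -3.2, 0.0]]
end [ 0.4251 -0.2123  0.1811] [[-0.104, -0.994, 0.029], [-0.993, 0.105, 0.058], [-0.061, -0.023, -0.998]]
[[1.0, -0.6, -0.4, -3.0, 0.175], [1.0, -0.6, -0.2, -3.0, 0.175], [1.0, -0.7, -0.1, -3.0, 0.175], [1.0, -0.7, -0.0, -3.0, 0.175], [1.0, -0.7, 0.1, -3.0, 0.175]]
[[1.0, -0.6, 0.2, -3.0, 0.175], [1.0, -0.6, 0.3, -3.0, 0.175], [1.0, -0.5, 0.4, -3.0, 0.175], [1.0, -0.5, 0.5, -3.0, 0.175], [1.0, -0.4, 0.6, -3.0, 0.175]]
end [ 0.4583 -0.176   0.4848] [[-0.96, 0.279, 0.029], [0.281, 0.958, 0.058], [-0.011, 0.064, -0.998]]
```

Request:
carry_out(
  increments=[1.0, -0.2, -0.1, -3.2, 0, 1.0, -0.2, -0.1, -3.2, 0, 1.0, -0.2, -0.1, -3.2, 0, 1.0, -0.2, -0.1, -3.2, 0, 1.0, -0.2, -0.1, -3.2, 0],
)

```text
clock: 8.68
eef_pos: [0.4249, -0.2123, 0.1823]
tool_rot: [-0.669, 0.743, 0.012, 0.03]
ft_force: [0.4, 0.2, -0.6]
grip_width: 0.0171
grasp_force: 58.7
```

Request:
carry_out(
  increments=[1.0, -0.6, -0.4, -3.0, 0.175, 1.0, -0.6, -0.2, -3.0, 0.175, 1.0, -0.7, -0.1, -3.0, 0.175, 1.0, -0.7, 0, -3.0, 0.175, 1.0, -0.7, 0.1, -3.0, 0.175],
)

```text
clock: 9.3
eef_pos: [0.4412, -0.193, 0.3341]
tool_rot: [-0.288, 0.957, 0.024, 0.022]
ft_force: [0.8, 0.4, -1.4]
grip_width: 0.0169
grasp_force: 58.7
```

Request:
carry_out(
  increments=[1.0, -0.6, 0.2, -3.0, 0.175, 1.0, -0.6, 0.3, -3.0, 0.175, 1.0, -0.5, 0.4, -3.0, 0.175, 1.0, -0.5, 0.5, -3.0, 0.175, 1.0, -0.4, 0.6, -3.0, 0.175],
)

```text
clock: 9.93
eef_pos: [0.4581, -0.1757, 0.4859]
tool_rot: [0.144, 0.989, 0.031, 0.01]
ft_force: [1.0, -0.6, -2.0]
grip_width: 0.0172
grasp_force: 58.7
```

```bash
python3 s.py
```

```text
t 9.93 q [-0.406  0.285  0.732  2.013  0.065 -0.116] p [ 0.4581 -0.1757  0.4859] F [ 1.  -0.6 -2. ] M [-0.15 -0.05 -0.03] w 0.0172 g 58.7
[[-0.958, 0.285, 0.03], [0.286, 0.956, 0.058], [-0.012, 0.064, -0.998]]
```

Request:
carry_out(
  increments=[1.0, -0.5, 0.6, -2.0, 0, 1.0, -0.5, 0.6, -1.5, 0, 1.0, -1, 0.6, -1.5, 0, 1.0, -1.5, 0, -2.5, 0, 1.0, -2, 0, -3.5, 0],
)

```text
clock: 10.55
eef_pos: [0.4914, -0.17, 0.5378]
tool_rot: [0.143, 0.989, 0.024, 0.041]
ft_force: [0.3, 0.9, -1.6]
grip_width: 0.017
grasp_force: 58.8
```

Request:
carry_out(
  increments=[1.0, -3, 0, -5, 0, 1.0, -3, 0, -5, 0, 1.0, -3, 0, -5, 0, 1.0, -3, 0, -5, 0, 1.0, -3, 0, -5, 0],
)

```text
clock: 11.18
eef_pos: [0.5197, -0.1806, 0.6122]
tool_rot: [0.145, 0.979, 0.003, 0.147]
ft_force: [-0.1, 0.1, -1.4]
grip_width: 0.0168
grasp_force: 58.8
```

```bash
cat >> s.py <<'E'
b=np.load("b.npy"); v=r@b; print("brush slope",np.rad2deg(np.arcsin(-v[2])),"az",np.rad2deg(np.arctan2(-v[1],-v[0])),"toolz",np.round(r[:,2],3))
E
python3 s.py
```

```text
t 11.18 q [-0.374  0.391  1.255  2.149  0.072 -0.07 ] p [ 0.5197 -0.1806  0.6122] F [-0.1  0.1 -1.4] M [0.06 0.36 0.02] w 0.0168 g 58.8
[[-0.915, 0.282, 0.288], [0.284, 0.958, -0.036], [-0.286, 0.049, -0.957]]
brush slope 13.1536504530411 az -17.11310764553906 toolz [ 0.288 -0.036 -0.957]
```

Request:
carry_out(
  increments=[1.0, -3, 0, -5, 0, 1.0, -3, 0, -5, 0, 1.0, -3, 0, -5, 0, 1.0, -3, 0, -5, 0, 1.0, -3, 0, -5, 0],
)

```text
clock: 11.8
eef_pos: [0.465, -0.1659, 0.6929]
tool_rot: [0.144, 0.964, -0.01, 0.225]
ft_force: [0.0, -0.8, -1.7]
grip_width: 0.0169
grasp_force: 58.8
```

```bash
python3 s.py
```

```text
t 11.8 q [-0.398  0.25   1.275  2.149  0.09  -0.08 ] p [ 0.465  -0.1659  0.6929] F [ 0.  -0.8 -1.7] M [ 0.13  0.51 -0.01] w 0.0169 g 58.8
[[-0.857, 0.283, 0.431], [0.274, 0.958, -0.084], [-0.436, 0.046, -0.899]]
brush slope 22.373930192066776 az -17.582803929423317 toolz [ 0.431 -0.084 -0.899]
```

Request:
carry_out(
  increments=[1.0, -3, 0, -5, 0, 1.0, -3, 0, -5, 0, 1.0, -3, 0, -5, 0, 1.0, -3, 0, -5, 0, 1.0, -3, 0, -5, 0],
)

```text
clock: 12.42
eef_pos: [0.395, -0.1466, 0.7622]
tool_rot: [0.144, 0.943, -0.022, 0.298]
ft_force: [-0.0, -0.4, -2.0]
grip_width: 0.0174
grasp_force: 58.8
```

```bash
python3 s.py
```

```text
t 12.43 q [-0.446  0.101  1.274  2.149  0.126 -0.105] p [ 0.395  -0.1466  0.7622] F [-0.  -0.4 -2. ] M [ 0.2   0.78 -0.02] w 0.0174 g 58.8
[[-0.781, 0.284, 0.556], [0.258, 0.958, -0.127], [-0.568, 0.044, -0.822]]
brush slope 31.146415176055044 az -18.096830335716763 toolz [ 0.556 -0.127 -0.822]
```

Request:
carry_out(
  increments=[1.0, -3, 0, -5, 0, 1.0, -3, 0, -5, 0, 1.0, -0.6, 0, -1.0, 0, 1.0, 0, 0, 0, -0.05, 1.0, 0, 0, 0, 0],
)

```text
clock: 13.05
eef_pos: [0.363, -0.1374, 0.7883]
tool_rot: [0.12, 0.936, -0.035, 0.328]
ft_force: [0.1, -1.0, -1.8]
grip_width: 0.0169
grasp_force: 58.9
```

```bash
python3 s.py; python3 - <<'E'
from plan import *
Rg=R.from_quat([-0.669, 0.743, 0.012, 0.03]); tp=Rg.inv().apply(np.array([.4063,-.3621,.026])-[.4239,-.2118,.0108]); np.save("tipT.npy",tp); print("tipT",tp)
r=R.from_quat(bot.get_obs()["tool_rot"])
ps=np.deg2rad(-15); J=np.array([np.cos(.611)*np.cos(ps),np.cos(.611)*np.sin(ps),np.sin(.611)])
M=np.array([.474,.238,.125]); tgt=M+.07*J-r.apply(tp); print("tgt",tgt)
p,r=plan([.58,.05,.45],0,10,1.0)
plan(tgt,0,5,1.0,p,r)
E
```

```text
t 13.05 q [-0.481  0.038  1.274  2.149  0.153 -0.174] p [ 0.363  -0.1374  0.7883] F [ 0.1 -1.  -1.8] M [ 0.18  0.79 -0.04] w 0.0169 g 58.9
[[-0.756, 0.248, 0.606], [0.202, 0.969, -0.145], [-0.623, 0.013, -0.782]]
brush slope 35.040615470815716 az -14.915060949870687 toolz [ 0.606 -0.145 -0.782]
tipT [ 0.15011596  0.00135129 -0.02437747]
tgt [0.65728111 0.18806479 0.23959521]
[[1.0, 0.8, 2.3, 3.7, 0.0], [1.0, 0.8, 2.3, 3.7, 0.0], [1.0, 0.8, 2.3, 3.7, 0.0], [1.0, 0.8, 2.3, 3.7, 0.0], [1.0, 0.8, 2.3, 3.7, 0.0]]
[[1.0, 0.8, 2.3, 3.7, 0.0], [1.0, 0.8, 2.3, 3.7, 0.0], [1.0, 0.8, 2.3, 3.7, 0.0], [1.0, 0.8, 2.3, 3.7, 0.0], [1.0, 0.8, 2.3, 3.7, 0.0]]
end [0.5838 0.0479 0.452 ] [[-0.756, 0.248, 0.606], [0.202, 0.969, -0.145], [-0.623, 0.013, -0.782]]
[[1.0, 2.1, 3.0, 3.8, 0.0], [1.0, 2.1, 3.0, 3.8, 0.0], [1.0, 2.1, 3.0, 3.8, 0.0], [1.0, 2.1, 3.0, 3.8, 0.0], [1.0, 2.1, 3.0, 3.8, 0.0]]
end [0.6567 0.1869 0.2399] [[-0.756, 0.248, 0.606], [0.202, 0.969, -0.145], [-0.623, 0.013, -0.782]]
```

Request:
carry_out(
  increments=[1.0, 0.8, 2.3, 3.7, 0, 1.0, 0.8, 2.3, 3.7, 0, 1.0, 0.8, 2.3, 3.7, 0, 1.0, 0.8, 2.3, 3.7, 0, 1.0, 0.8, 2.3, 3.7, 0],
)

```text
clock: 13.68
eef_pos: [0.4704, -0.0472, 0.6255]
tool_rot: [0.12, 0.937, -0.035, 0.327]
ft_force: [1.2, -1.4, -1.9]
grip_width: 0.0172
grasp_force: 58.9
```

Request:
carry_out(
  increments=[1.0, 0.8, 2.3, 3.7, 0, 1.0, 0.8, 2.3, 3.7, 0, 1.0, 0.8, 2.3, 3.7, 0, 1.0, 0.8, 2.3, 3.7, 0, 1.0, 0.8, 2.3, 3.7, 0],
)

```text
clock: 14.3
eef_pos: [0.5805, 0.0454, 0.4568]
tool_rot: [0.12, 0.937, -0.035, 0.327]
ft_force: [0.5, -0.4, -1.9]
grip_width: 0.0169
grasp_force: 58.9
```

Request:
carry_out(
  increments=[1.0, 2.1, 3.0, 3.8, 0, 1.0, 2.1, 3.0, 3.8, 0, 1.0, 2.1, 3.0, 3.8, 0, 1.0, 2.1, 3.0, 3.8, 0, 1.0, 1.0, 1.5, 1.9, 0],
)

```text
clock: 14.92
eef_pos: [0.6444, 0.1703, 0.2628]
tool_rot: [0.119, 0.938, -0.037, 0.325]
ft_force: [-0.7, -0.4, -1.3]
grip_width: 0.0172
grasp_force: 58.9
```

```bash
python3 s.py; python3 - <<'E'
from h import *
o=bot.get_obs(); r=R.from_quat(o["tool_rot"]); print("tip est",np.array(o["eef_pos"])+r.apply(np.load("tipT.npy")))
cs=[bot.camera(n) for n in ["scene","side","wrist"]]
for c in cs:
    for t in ["jar_mouth","brush_tip"]:
        print(t,[(np.round(w(c,d["xyz"]),3).tolist(),round(d["p"],2)) for d in bot.place_of(c,t)[:2]])
a=cs[0]["pixels"][90:220,190:370]; s=cs[1]["pixels"][110:240,120:300]
cv2.imwrite("pics/f.png",np.hstack([cv2.resize(np.vstack([a,s]),None,fx=1.9,fy=1.9),cv2.resize(cs[2]["pixels"],(450,494))]))
E
```

```text
t 14.93 q [ 0.435  0.184 -0.197  0.64  -0.395  0.573] p [0.6444 0.1703 0.2628] F [-0.7 -0.4 -1.3] M [ 0.14  0.79 -0.02] w 0.0172 g 58.9
[[-0.761, 0.246, 0.6], [0.198, 0.969, -0.146], [-0.618, 0.008, -0.786]]
brush slope 34.64903062432024 az -14.621833474102647 toolz [ 0.6   -0.146 -0.786]
tip est [0.51589142 0.20497893 0.18923997]
jar_mouth [([0.475, 0.236, 0.12], 0.9)]
brush_tip [([0.52, 0.201, 0.189], 0.97)]
jar_mouth [([0.474, 0.238, 0.128], 0.61)]
brush_tip [([0.515, 0.205, 0.196], 0.67)]
jar_mouth []
brush_tip []
```

View pics/f.png

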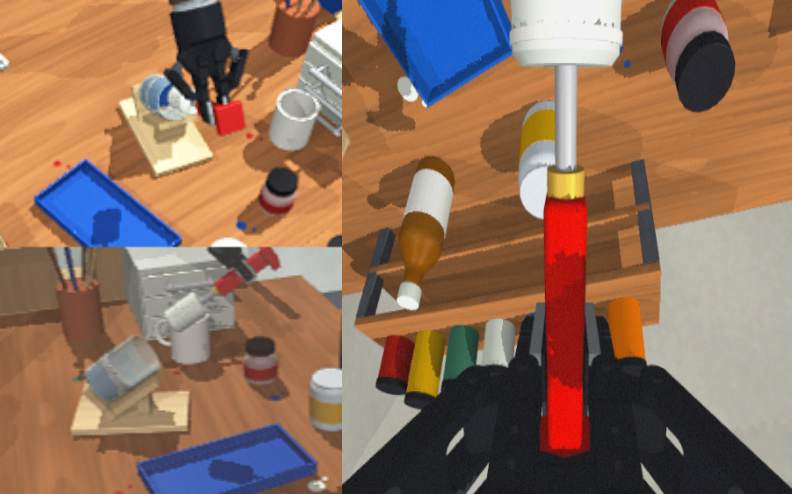

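```bash
cat > jar.py <<'E'
from plan import *
ps=np.deg2rad(-15); J=np.array([np.cos(.611)*np.cos(ps),np.cos(.611)*np.sin(ps),np.sin(.611)]); M=np.array([.4745,.237,.1245])
def rel(p=None,r=None):
    o=bot.get_obs(); r=r or R.from_quat(o["tool_rot"]); p=np.array(o["eef_pos"]) if p is None else p
    e=p+r.apply(np.load("tipT.npy"))-M; s=e@J; return s,e-s*J
def st():
    s,l=rel(); o=bot.get_obs(); F=np.array(o["ft_force"]); r=R.from_quat(o["tool_rot"])
    print("s mm",round(s*1000,1),"lat tool mm",np.round(r.inv().apply(l)*1000,1),"F.J",round(F@J,2),"F",np.round(F,1)); return s,l
def to(s,turn,n):
    o=bot.get_obs(); r=R.from_quat(o["tool_rot"]); return plan(M+s*J-r.apply(np.load("tipT.npy")),turn,n,1.0)
E
python3 - <<'E'
from jar import *
st(); to(.03,0,5)
E
python3 s.py|tail -1
```

```text
s mm 83.0 lat tool mm [ -1.9 -19.9 -29.6] F.J -1.35 F [-0.3  0.4 -1.8]
[[1.0, 1.1, 0.4, 0.5, 0.0], [1.0, 1.1, 0.4, 0.5, 0.0], [1.0, 1.1, 0.4, 0.5, 0.0], [1.0, 1.1, 0.4, 0.5, 0.0], [1.0, 1.1, 0.4, 0.5, 0.0]]
end [0.6251 0.1957 0.2173] [[-0.754, 0.248, 0.608], [0.202, 0.969, -0.145], [-0.625, 0.014, -0.781]]
brush slope 35.179230840689314 az -14.977284758436241 toolz [ 0.608 -0.145 -0.781]
```

Request:
carry_out(
  increments=[1.0, 1.1, 0.4, 0.5, 0, 1.0, 1.1, 0.4, 0.6, 0, 1.0, 1.1, 0.4, 0.6, 0, 1.0, 1.1, 0.4, 0.6, 0, 1.0, 0.8, 0.4, 0.5, 0],
)

```text
clock: 16.0
eef_pos: [0.6279, 0.1954, 0.2135]
tool_rot: [0.119, 0.937, -0.036, 0.328]
ft_force: [0.8, -0.2, -2.2]
grip_width: 0.0168
grasp_force: 58.9
```

```bash
python3 - <<'E'
from jar import *
st(); 
cs=[bot.camera(n) for n in ["scene","side"]]
for c in cs:
    for t in ["jar_mouth","brush_tip"]:
        print(t,[(np.round(w(c,d["xyz"]),3).tolist(),round(d["p"],2)) for d in bot.place_of(c,t)[:1]])
a=cs[0]["pixels"][110:200,230:340]; s=cs[1]["pixels"][130:220,140:250]
cv2.imwrite("pics/g.png",cv2.resize(np.hstack([a,s]),None,fx=3.6,fy=3.6,interpolation=cv2.INTER_CUBIC))
st();to(-.05,0,5)
E
```

```text
s mm 29.9 lat tool mm [0.2 0.  3. ] F.J -0.56 F [ 0.8 -0.2 -2.2]
jar_mouth [([0.634, -0.29, 0.004], 0.65)]
brush_tip [([0.505, 0.228, 0.135], 0.72)]
jar_mouth [([0.7, 0.304, 0.005], 0.71)]
brush_tip [([0.5, 0.231, 0.147], 0.84)]
s mm 32.1 lat tool mm [0.1 0.3 2.3] F.J -0.12 F [ 0.9  0.5 -1.3]
[[1.0, 1.6, -0.0, -0.1, 0.0], [1.0, 1.6, -0.0, -0.1, 0.0], [1.0, 1.6, -0.0, -0.1, 0.0], [1.0, 1.6, -0.0, -0.1, 0.0], [1.0, 1.6, -0.0, -0.1, 0.0]]
end [0.5656 0.2119 0.1697] [[-0.755, 0.248, 0.607], [0.201, 0.969, -0.145], [-0.624, 0.013, -0.781]]
```

View pics/g.png

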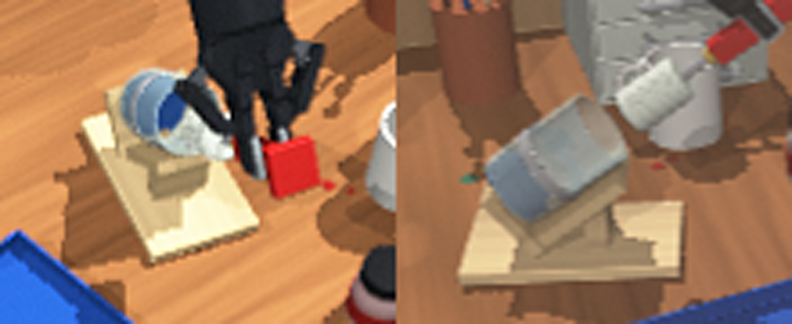

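Request:
carry_out(
  increments=[1.0, 1.6, 0, -0.2, 0, 1.0, 1.6, 0, -0.2, 0, 1.0, 1.6, 0, -0.1, 0, 1.0, 1.6, 0, -0.1, 0, 1.0, 1.4, 0, -0.1, 0],
)

```text
clock: 16.92
eef_pos: [0.5642, 0.2119, 0.171]
tool_rot: [0.119, 0.936, -0.036, 0.328]
ft_force: [0.9, -0.9, -2.5]
grip_width: 0.017
grasp_force: 58.9
```

```bash
python3 - <<'E'
from jar import *
st()
E
```

```text
s mm -48.4 lat tool mm [ 0.  -0.4  0.2] F.J -0.56 F [ 0.9 -0.9 -2.5]
```

Request:
carry_out(
  increments=[1.0, 0.3, 0, 0, 0, 1.0, 0.3, 0, 0, 0, 1.0, 0.2, 0, 0, 0, 1.0, 0.2, 0, 0, 0, 1.0, 0.1, 0, 0, 0],
)

```text
clock: 17.55
eef_pos: [0.5571, 0.2139, 0.165]
tool_rot: [0.12, 0.936, -0.035, 0.328]
ft_force: [-0.9, 0.6, -1.7]
grip_width: 0.0167
grasp_force: 58.9
```

```bash
python3 - <<'E'
from jar import *
st()
E
```

```text
s mm -57.8 lat tool mm [ 0.1 -0.3  1. ] F.J -1.85 F [-0.9  0.6 -1.7]
```

Request:
carry_out(
  increments=[1.0, 0.2, 0, -0.1, 0, 1.0, 0.15, 0, 0, 0, 1.0, 0.15, 0, 0, 0, 1.0, 0.15, 0, 0, 0, 1.0, 0.0, 0, 0, 0],
)

```text
clock: 18.18
eef_pos: [0.5514, 0.2154, 0.1615]
tool_rot: [0.12, 0.936, -0.036, 0.328]
ft_force: [0.5, -0.3, -1.8]
grip_width: 0.0171
grasp_force: 58.9
```

```bash
python3 - <<'E'
from jar import *
st()
E
```

```text
s mm -64.7 lat tool mm [ 0.  -0.4  0.4] F.J -0.6 F [ 0.5 -0.3 -1.8]
```

Request:
carry_out(
  increments=[1.0, 0.15, 0, 0, 0, 1.0, 0.15, 0, 0, 0, 1.0, 0.1, 0, 0, 0, 1.0, 0.1, 0, 0, 0, 1.0, 0, 0, 0, 0],
)

```text
clock: 18.8
eef_pos: [0.5477, 0.2164, 0.1585]
tool_rot: [0.12, 0.936, -0.036, 0.328]
ft_force: [-0.2, 0.3, -1.7]
grip_width: 0.0169
grasp_force: 58.9
```

```bash
python3 - <<'E'
from jar import *
st()
E
```

```text
s mm -69.6 lat tool mm [ 0.  -0.4  0.7] F.J -1.26 F [-0.2  0.3 -1.7]
```

Request:
carry_out(
  increments=[1.0, 0.15, 0, -0.05, 0, 1.0, 0.15, 0, 0, 0, 1.0, 0.1, 0, 0, 0, 1.0, 0.1, 0, 0, 0, 1.0, 0, 0, 0, 0],
)

```text
clock: 19.42
eef_pos: [0.5436, 0.2174, 0.1557]
tool_rot: [0.12, 0.936, -0.036, 0.328]
ft_force: [1.6, -0.2, -1.9]
grip_width: 0.017
grasp_force: 58.9
```

```bash
python3 - <<'E'
from jar import *
st()
E
```

```text
s mm -74.6 lat tool mm [ 0.  -0.4  0.5] F.J 0.18 F [ 1.6 -0.2 -1.9]
```

Request:
carry_out(
  increments=[1.0, 0.1, 0, 0, 0, 1.0, 0.1, 0, 0, 0, 1.0, 0.1, 0, 0, 0, 1.0, 0, 0, 0, 0, 1.0, 0, 0, 0, 0],
)

```text
clock: 20.05
eef_pos: [0.5414, 0.2181, 0.154]
tool_rot: [0.12, 0.936, -0.035, 0.328]
ft_force: [0.2, -0.7, -1.7]
grip_width: 0.0171
grasp_force: 58.9
```

```bash
python3 - <<'E'
from jar import *
st()
E
```

```text
s mm -77.4 lat tool mm [ 0.  -0.3  0.6] F.J -0.7 F [ 0.2 -0.7 -1.7]
```

Only noise so far; going on.

Request:
carry_out(
  increments=[1.0, 0.1, 0, 0, 0, 1.0, 0.1, 0, 0, 0, 1.0, 0.1, 0, 0, 0, 1.0, 0.1, 0, 0, 0, 1.0, 0, 0, 0, 0],
)

```text
clock: 20.68
eef_pos: [0.5382, 0.2188, 0.1513]
tool_rot: [0.12, 0.936, -0.036, 0.328]
ft_force: [0.0, -0.1, -1.9]
grip_width: 0.0171
grasp_force: 58.9
```

```bash
python3 - <<'E'
from jar import *
st()
E
```

```text
s mm -81.7 lat tool mm [ 0.1 -0.5  0.9] F.J -1.02 F [ 0.  -0.1 -1.9]
```

Request:
carry_out(
  increments=[1.0, 0.1, 0, -0.05, 0, 1.0, 0.1, 0, 0, 0, 1.0, 0.1, 0, 0, 0, 1.0, 0.1, 0, 0, 0, 1.0, 0, 0, 0, 0],
)

```text
clock: 21.3
eef_pos: [0.5349, 0.2197, 0.1493]
tool_rot: [0.12, 0.936, -0.036, 0.328]
ft_force: [-0.1, 0.4, -1.1]
grip_width: 0.0176
grasp_force: 58.9
```

```bash
python3 - <<'E'
from jar import *
st()
E
```

```text
s mm -85.7 lat tool mm [ 0.  -0.5  0.7] F.J -0.85 F [-0.1  0.4 -1.1]
```

Request:
carry_out(
  increments=[1.0, 0.1, 0, 0, 0, 1.0, 0.1, 0, 0, 0, 1.0, 0.1, 0, 0, 0, 1.0, 0.1, 0, 0, 0, 1.0, 0, 0, 0, 0],
)

```text
clock: 21.92
eef_pos: [0.5325, 0.2205, 0.1475]
tool_rot: [0.12, 0.936, -0.036, 0.329]
ft_force: [1.4, -1.9, -0.7]
grip_width: 0.017
grasp_force: 58.9
```

```bash
python3 - <<'E'
from jar import *
st()
E
```

```text
s mm -88.8 lat tool mm [ 0.1 -0.2  0.9] F.J 1.06 F [ 1.4 -1.9 -0.7]
```

Request:
carry_out(
  increments=[1.0, 0.1, 0, 0, 0, 1.0, 0.05, 0, 0, 0, 1.0, 0, 0, 0, 0, 1.0, 0, 0, 0, 0, 1.0, 0, 0, 0, 0],
)

```text
clock: 22.55
eef_pos: [0.5324, 0.2206, 0.1477]
tool_rot: [0.12, 0.936, -0.035, 0.33]
ft_force: [4.8, -3.5, 2.4]
grip_width: 0.0171
grasp_force: 58.9
```

```bash
python3 - <<'E'
from jar import *
st()
E
python3 s.py
```

```text
s mm -88.8 lat tool mm [0.1 0.1 1.1] F.J 5.9 F [ 4.8 -3.5  2.4]
t 22.55 q [ 0.651  0.185 -0.532  0.384 -0.507  0.784] p [0.5324 0.2206 0.1477] F [ 4.8 -3.5  2.4] M [-0.55 -0.3  -0.08] w 0.0171 g 58.9
[[-0.753, 0.249, 0.609], [0.202, 0.968, -0.146], [-0.626, 0.013, -0.78]]
brush slope 35.27708791014984 az -14.99851483422409 toolz [ 0.609 -0.146 -0.78 ]
```

Request:
carry_out(
  increments=[1.0, -0.8, 0, 0, 0, 1.0, -1.6, 0, 0, 0, 1.0, -1.8, 0, -0.05, 0, 1.0, -1.8, 0, -0.05, 0, 1.0, -1.2, 0, 0, 0],
)

```text
clock: 23.18
eef_pos: [0.5862, 0.2063, 0.1931]
tool_rot: [0.12, 0.936, -0.035, 0.329]
ft_force: [0.1, -1.3, -1.6]
grip_width: 0.0168
grasp_force: 58.8
```

Request:
carry_out(
  increments=[1.0, 0, 0, 0, 0, 1.0, 0, 0, 0, 0, 1.0, 0, 0, 0, 0, 1.0, 0, 0, 0, 0, 1.0, 0, 0, 0, 0],
)

```text
clock: 23.8
eef_pos: [0.5845, 0.2066, 0.1914]
tool_rot: [0.119, 0.936, -0.036, 0.328]
ft_force: [0.2, 0.4, -2.5]
grip_width: 0.0173
grasp_force: 58.8
```

```bash
python3 - <<'E'
from jar import *
st(); to(-.075,0,5); c=bot.camera("side"); cv2.imwrite("pics/i.png",cv2.resize(c["pixels"][120:220,130:260],None,fx=5,fy=5))
E
```

```text
s mm -19.5 lat tool mm [-0.3 -0.2 -4.4] F.J -1.32 F [ 0.2  0.4 -2.5]
[[1.0, 1.1, 0.0, 0.0, 0.0], [1.0, 1.1, 0.0, 0.0, 0.0], [1.0, 1.1, 0.0, 0.0, 0.0], [1.0, 1.1, 0.0, 0.0, 0.0], [1.0, 1.1, 0.0, 0.0, 0.0]]
end [0.5429 0.2176 0.1571] [[-0.756, 0.247, 0.606], [0.2, 0.969, -0.145], [-0.623, 0.012, -0.782]]
```

View pics/i.png

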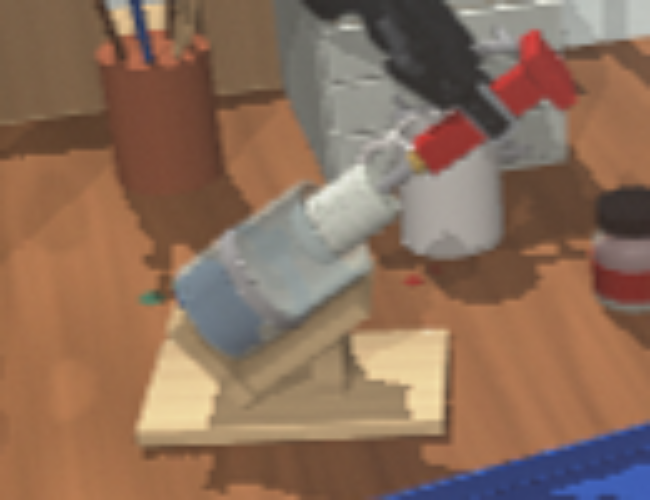

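Request:
carry_out(
  increments=[1.0, 1.2, 0, 0.1, 0, 1.0, 1.5, 0, 0, 0, 1.0, 1.5, 0, 0, 0, 1.0, 1.3, 0, 0, 0, 1.0, 0.7, 0, 0, 0],
)

```text
clock: 24.48
eef_pos: [0.5373, 0.2189, 0.1512]
tool_rot: [0.119, 0.937, -0.036, 0.328]
ft_force: [-0.3, 0.0, -1.8]
grip_width: 0.0167
grasp_force: 58.8
```

Request:
carry_out(
  increments=[1.0, 0.1, 0, 0, 0, 1.0, 0.1, 0, 0, 0, 1.0, 0.1, 0, 0, 0, 1.0, 0.1, 0, 0, 0, 1.0, 0, 0, 0, 0],
)

```text
clock: 25.1
eef_pos: [0.5355, 0.2195, 0.1498]
tool_rot: [0.12, 0.936, -0.035, 0.328]
ft_force: [-0.5, -0.2, -2.3]
grip_width: 0.017
grasp_force: 58.8
```

```bash
python3 - <<'E'
from jar import *
st()
E
```

```text
s mm -84.9 lat tool mm [ 0.  -0.4  0.6] F.J -1.65 F [-0.5 -0.2 -2.3]
```

Request:
carry_out(
  increments=[1.0, 0.1, 0, 0, 0, 1.0, 0.1, 0, 0, 0, 1.0, 0.1, 0, 0, 0, 1.0, 0.1, 0, 0, 0, 1.0, 0, 0, 0, 0],
)

```text
clock: 25.72
eef_pos: [0.5326, 0.2204, 0.1474]
tool_rot: [0.12, 0.936, -0.036, 0.329]
ft_force: [0.4, -0.3, -0.8]
grip_width: 0.0169
grasp_force: 58.9
```

Request:
carry_out(
  increments=[1.0, 0.1, 0, 0, 0, 1.0, 0.05, 0, 0, 0, 1.0, 0, 0, 0, 0, 1.0, 0, 0, 0, 0, 1.0, 0, 0, 0, 0],
)

```text
clock: 26.35
eef_pos: [0.5325, 0.2206, 0.1476]
tool_rot: [0.12, 0.936, -0.035, 0.33]
ft_force: [3.9, -3.0, 1.6]
grip_width: 0.0168
grasp_force: 58.9
```

```bash
python3 - <<'E'
from jar import *
st()
E
```

```text
s mm -88.8 lat tool mm [0.1 0.  1. ] F.J 4.63 F [ 3.9 -3.   1.6]
```

```bash
cat > rev2.py <<'E'
from sim import *
k=.7
for q2 in [-.9,-.7,-.5,-.4,-.3,-.2]:
  for p in [.96]:
    q=np.array([q2,-1.088,p-q2-1.088]); s=fk(q)
    if s[0]<.15: continue
    best=[]
    for ang in range(0,360,15):
        a=np.deg2rad(ang); n=step(q,.06*np.array([np.cos(a),np.sin(a)]),k); best.append((np.rad2deg(fk(n)[2]-p),ang))
    print(np.round(q,2),np.round(s,3),max(best))
for z0,ang in [(-.6,30),(-.6,0),(-.6,330),(-.4,0),(-.4,330),(-.4,300)]:
    q=np.array([z0,-1.088,.96-z0-1.088]); a=np.deg2rad(ang); print("start",z0,ang,np.round(fk(q),3))
    for i in range(18):
        q=step(q,.06*np.array([np.cos(a),np.sin(a)]),k)
        if i%3==2: print(i+1,np.round(q,2),np.round(fk(q),3))
E
python3 rev2.py
```

```text
[-0.9  -1.09  0.77] [0.231 0.149 0.96 ] (np.float64(1.5300125815211647), 60)
[-0.7  -1.09  0.57] [0.279 0.144 0.96 ] (np.float64(1.7644241548851105), 45)
[-0.5  -1.09  0.37] [0.324 0.13  0.96 ] (np.float64(1.918701860878705), 30)
[-0.4  -1.09  0.27] [0.346 0.12  0.96 ] (np.float64(1.9926141528127863), 30)
[-0.3  -1.09  0.17] [0.366 0.107 0.96 ] (np.float64(2.014664451828157), 30)
[-0.2  -1.09  0.07] [0.386 0.092 0.96 ] (np.float64(2.067227300795826), 15)
start -0.6 30 [0.302 0.138 0.96 ]
3 [-0.63 -1.09  0.59] [0.263 0.121 1.051]
6 [-0.82 -1.09  0.86] [0.193 0.115 1.123]
9 [-1.05 -1.09  1.15] [0.115 0.103 1.187]
12 [-1.05 -1.09  1.24] [0.079 0.09  1.282]
15 [-1.05 -1.09  1.34] [0.042 0.081 1.376]
18 [-1.05 -1.09  1.43] [0.005 0.076 1.471]
start -0.6 0 [0.302 0.138 0.96 ]
3 [-1.05 -1.09  0.98] [0.175 0.134 1.019]
6 [-1.05 -1.09  1.09] [0.136 0.112 1.13 ]
9 [-1.05 -1.09  1.2 ] [0.095 0.095 1.241]
12 [-1.05 -1.09  1.31] [0.052 0.083 1.352]
15 [-1.05 -1.09  1.42] [0.008 0.076 1.463]
18 [-1.05 -1.09  1.53] [-0.037  0.074  1.574]
start -0.6 330 [0.302 0.138 0.96 ]
3 [-1.05 -1.08  0.97] [0.1
[... 420 characters left out ...]
059 0.085 1.334]
15 [-1.05 -1.09  1.4 ] [0.015 0.077 1.445]
18 [-1.05 -1.09  1.52] [-0.03   0.074  1.556]
start -0.4 330 [0.346 0.12  0.96 ]
3 [-1.05 -1.09  0.95] [0.186 0.14  0.989]
6 [-1.05 -1.05  1.1 ] [0.15  0.136 1.092]
9 [-1.05 -0.93  1.32] [0.107 0.163 1.199]
12 [-1.05 -0.72  1.62] [0.049 0.229 1.3  ]
15 [-1.05 -0.41  2.01] [-0.04   0.329  1.376]
18 [-1.05 -0.29  2.15] [-0.076  0.364  1.391]
start -0.4 300 [0.346 0.12  0.96 ]
3 [-1.05 -0.96  1.06] [0.191 0.196 0.966]
6 [-1.05 -0.61  1.49] [0.125 0.31  1.046]
9 [-1.05 -0.18  1.95] [0.008 0.433 1.084]
12 [-1.05  0.05  2.15] [-0.056  0.487  1.053]
15 [-1.05  0.1   2.15] [-0.057  0.508  0.997]
18 [-1.05  0.16  2.15] [-0.059  0.529  0.941]
```

Request:
carry_out(
  increments=[1.0, -0.8, 0, 0, 0, 1.0, -2.0, 0, 0, 0, 1.0, -2.5, 0, 0.1, 0, 1.0, -2.5, 0, 0.1, 0, 1.0, -2.5, 0, 0.1, 0],
)

```text
clock: 26.98
eef_pos: [0.6121, 0.1993, 0.209]
tool_rot: [0.12, 0.936, -0.035, 0.328]
ft_force: [-1.0, 0.8, -2.1]
grip_width: 0.0169
grasp_force: 58.9
```

Request:
carry_out(
  increments=[1.0, -2.5, 0, 0.1, 0, 1.0, -2.5, 0, 0.1, 0, 1.0, -2.0, 0, -1, 0, 1.0, 0, 0, -3, 0, 1.0, 0, 0, -3, 0],
)

```text
clock: 27.6
eef_pos: [0.6227, 0.1948, 0.3055]
tool_rot: [0.12, 0.936, -0.036, 0.328]
ft_force: [-0.8, 0.2, -2.3]
grip_width: 0.0171
grasp_force: 58.9
```

```bash
python3 - <<'E'
from jar import *
st()
E
python3 s.py
```

```text
s mm 78.8 lat tool mm [ -4.6  -0.4 -75. ] F.J -2.01 F [-0.8  0.2 -2.3]
t 27.6 q [ 0.498  0.141 -0.134  0.762 -0.43   0.634] p [0.6227 0.1948 0.3055] F [-0.8  0.2 -2.3] M [0.21 0.78 0.02] w 0.0171 g 58.9
[[-0.756, 0.248, 0.605], [0.201, 0.969, -0.145], [-0.622, 0.012, -0.783]]
brush slope 34.991885999586124 az -14.893039941493843 toolz [ 0.605 -0.145 -0.783]
```

```bash
python3 - <<'E'
from plan import *
p,r=plan([.47,-.09,.30],-1.57,10,1.0)
plan([.36,-.096,.16],0,5,1.0,p,r)
E
```

```text
[[1.0, 0.6, -3.1, -0.5, -0.157], [1.0, 1.1, -3.0, -0.5, -0.157], [1.0, 1.6, -2.8, -0.5, -0.157], [1.0, 2.0, -2.5, -0.5, -0.157], [1.0, 2.3, -2.2, -0.5, -0.157]]
[[1.0, 2.7, -1.8, -0.5, -0.157], [1.0, 2.9, -1.3, -0.5, -0.157], [1.0, 3.1, -0.9, -0.5, -0.157], [1.0, 3.2, -0.4, -0.5, -0.157], [1.0, 3.2, 0.1, -0.5, -0.157]]
end [ 0.4676 -0.0899  0.3023] [[-0.249, -0.756, 0.605], [-0.969, 0.202, -0.145], [-0.012, -0.622, -0.783]]
[[1.0, 0.7, 3.4, 0.9, 0.0], [1.0, 0.7, 3.4, 0.9, 0.0], [1.0, 0.7, 3.4, 0.9, 0.0], [1.0, 0.7, 3.4, 0.9, 0.0], [1.0, 0.7, 3.4, 0.9, 0.0]]
end [ 0.3576 -0.096   0.1609] [[-0.249, -0.756, 0.605], [-0.969, 0.202, -0.145], [-0.012, -0.622, -0.783]]
```

Request:
carry_out(
  increments=[1.0, 0.6, -3.1, -0.5, -0.157, 1.0, 1.1, -3.0, -0.5, -0.157, 1.0, 1.6, -2.8, -0.5, -0.157, 1.0, 2.0, -2.5, -0.5, -0.157, 1.0, 2.3, -2.2, -0.5, -0.157],
)

```text
clock: 28.22
eef_pos: [0.545, 0.0525, 0.3038]
tool_rot: [-0.25, 0.91, -0.159, 0.289]
ft_force: [-0.1, -0.5, -1.4]
grip_width: 0.0171
grasp_force: 59.0
```

Request:
carry_out(
  increments=[1.0, 2.7, -1.8, -0.5, -0.157, 1.0, 2.9, -1.3, -0.5, -0.157, 1.0, 3.1, -0.9, -0.5, -0.157, 1.0, 3.2, -0.4, -0.5, -0.157, 1.0, 3.2, 0.1, -0.5, -0.157],
)

```text
clock: 28.85
eef_pos: [0.4672, -0.0905, 0.3023]
tool_rot: [-0.579, 0.745, -0.258, 0.207]
ft_force: [0.0, -0.1, -2.5]
grip_width: 0.017
grasp_force: 59.0
```

Request:
carry_out(
  increments=[1.0, 0.7, 3.4, 0.9, 0, 1.0, 0.7, 3.4, 0.9, 0, 1.0, 0.7, 3.4, 0.9, 0, 1.0, 0.7, 3.4, 0.9, 0, 1.0, 0.4, 1.6, 0.4, 0],
)

```text
clock: 29.48
eef_pos: [0.367, -0.0956, 0.1732]
tool_rot: [-0.577, 0.747, -0.256, 0.206]
ft_force: [0.0, 0.4, -0.5]
grip_width: 0.0168
grasp_force: 59.0
```

```bash
python3 s.py
```

```text
t 29.48 q [-0.274 -0.442 -0.987  0.357  0.024 -1.581] p [ 0.367  -0.0956  0.1732] F [ 0.   0.4 -0.5] M [ 0.16  0.78 -0.02] w 0.0168 g 59.0
[[-0.248, -0.758, 0.604], [-0.969, 0.202, -0.145], [-0.012, -0.621, -0.784]]
brush slope -1.998062603729602 az 73.40955738370388 toolz [ 0.604 -0.145 -0.784]
```

Request:
carry_out(
  increments=[1.0, 0, 1.5, 1.5, 0, 1.0, 0, 2.0, 2.0, 0, 1.0, 0, 3.0, 3.0, 0, 1.0, 0, 4.0, 4.0, 0, 1.0, 0, 4.0, 4.0, 0],
)

```text
clock: 30.1
eef_pos: [0.4099, -0.1051, 0.0383]
tool_rot: [-0.587, 0.758, -0.221, 0.181]
ft_force: [0.6, 10.4, 23.2]
grip_width: 0.0172
grasp_force: 66.3
```

```bash
python3 s.py
```

```text
t 30.1 q [-0.266  0.076 -1.083 -0.167  0.021 -1.578] p [ 0.4099 -0.1051  0.0383] F [ 0.6 10.4 23.2] M [ 0.1  -2.    0.96] w 0.0172 g 66.3
[[-0.246, -0.809, 0.533], [-0.969, 0.213, -0.123], [-0.014, -0.547, -0.837]]
brush slope -2.1023760524357273 az 73.80177418709164 toolz [ 0.533 -0.123 -0.837]
```

Request:
carry_out(
  increments=[1.0, 0, -1.0, -1.5, 0, 1.0, 0, -2.7, -4.2, 0, 1.0, 0, -2.7, -4.2, 0, 1.0, 0, -1.0, -1.5, 0, 1.0, 0, 0, 0, 0],
)

```text
clock: 30.72
eef_pos: [0.4079, -0.1069, 0.1756]
tool_rot: [-0.586, 0.758, -0.221, 0.18]
ft_force: [-0.4, 0.1, -1.7]
grip_width: 0.017
grasp_force: 65.6
```

```bash
python3 s.py;  python3 - <<'E'
from h import *
c=[bot.camera(n)["pixels"] for n in ["wrist","side"]]
cv2.imwrite("pics/j.png",np.hstack([cv2.resize(x,(400,300)) for x in c]))
E
```

```text
t 30.73 q [-0.273 -0.28  -0.837  0.435  0.024 -1.583] p [ 0.4079 -0.1069  0.1756] F [-0.4  0.1 -1.7] M [0.2  0.74 0.02] w 0.017 g 65.6
[[-0.248, -0.809, 0.532], [-0.969, 0.214, -0.125], [-0.013, -0.547, -0.837]]
brush slope -2.1468032044740486 az 73.71439878846378 toolz [ 0.532 -0.125 -0.837]
```

View pics/j.png

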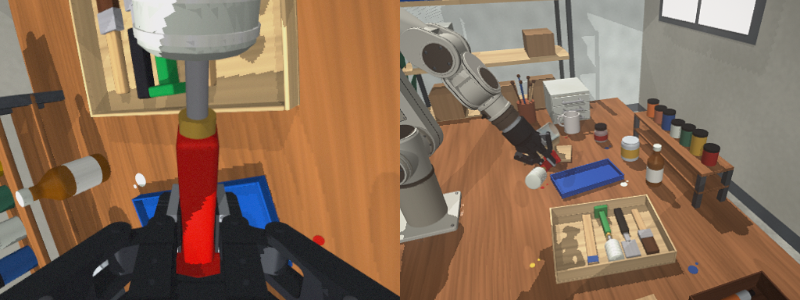

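```bash
python3 - <<'E'
from sim import *
from plan import *
p,r=plan([.318,-.085,.155],0,5,1.0)
for r0 in [.32,.35]:
    # start at limit with p=.99
    from scipy.optimize import brentq
    q2=brentq(lambda a: fk([a,-1.088,.99-a-1.088])[0]-r0,-.9,.2); q=np.array([q2,-1.088,.99-q2-1.088]); print(np.round(fk(q),3))
    for i in range(20):
        s=fk(q); wv=-np.array([s[0]-.4024*np.cos(s[2]),s[1]+.4024*np.sin(s[2])-.2385]); wv/=np.linalg.norm(wv)
        xt=np.array([-np.sin(s[2]),-np.cos(s[2])]); zt=np.array([np.cos(s[2]),-np.sin(s[2])])
        d=.06*np.array([wv@xt,wv@zt]); q=step(q,d,.7)
        if i%4==3: print(i+1,"d",np.round(d*100,1),np.round(q,2),np.round(fk(q),3))
E
```

```text
[[1.0, 0.0, 1.7, -0.7, 0.0], [1.0, 0.0, 1.7, -0.7, 0.0], [1.0, 0.0, 1.7, -0.7, 0.0], [1.0, 0.0, 1.7, -0.7, 0.0], [1.0, 0.0, 1.7, -0.7, 0.0]]
end [ 0.3178 -0.0835  0.1553] [[-0.248, -0.813, 0.527], [-0.969, 0.215, -0.123], [-0.013, -0.541, -0.841]]
[0.32  0.121 0.99 ]
4 d [5.1 3.1] [-0.32 -1.09  0.35] [0.305 0.075 1.125]
8 d [5.2 3. ] [-0.16 -1.09  0.34] [0.283 0.033 1.262]
12 d [5.2 3. ] [-0.01 -1.09  0.32] [ 0.254 -0.007  1.399]
16 d [5.3 2.9] [ 0.13 -1.09  0.32] [ 0.219 -0.041  1.537]
20 d [5.3 2.9] [ 0.28 -1.09  0.31] [ 0.179 -0.07   1.675]
[0.35  0.104 0.99 ]
4 d [5.5 2.5] [-0.2  -1.09  0.24] [0.325 0.058 1.131]
8 d [5.4 2.6] [-0.07 -1.09  0.25] [0.295 0.016 1.271]
12 d [5.4 2.6] [ 0.06 -1.09  0.26] [ 0.26  -0.022  1.411]
16 d [5.4 2.6] [ 0.19 -1.09  0.27] [ 0.221 -0.054  1.551]
20 d [5.4 2.7] [ 0.33 -1.09  0.27] [ 0.177 -0.081  1.691]
```

```bash
python3 - <<'E'
from plan import *
o=bot.get_obs(); r=R.from_quat(o["tool_rot"]); p=np.array(o["eef_pos"]); L=[]
for n in ["scene","side"]:
    c=bot.camera(n)
    for t in ["brush_tip"]:
        q=bot.place_of(c,t)
        if q: x=w(c,q[0]["xyz"]); L.append(x); print(n,np.round(x,3),q[0]["p"],"tool",np.round(r.inv().apply(x-p),4))
print("old tip",np.round(p+r.apply(np.load("tipT.npy")),3))
E
```

```text
side [ 0.336 -0.236  0.228] 0.75 tool [ 0.1423 -0.0015 -0.0681]
old tip [ 0.354 -0.248  0.19 ]
```

```bash
python3 - <<'E'
from plan import *
from scipy.optimize import brentq
b=np.array([.142,-.0015,-.053]); b/=np.linalg.norm(b); np.save("b.npy",b)
o=bot.get_obs(); r=R.from_quat(o["tool_rot"])
def az(u): v=(r*R.from_rotvec([0,0,u])).apply(b); return (np.rad2deg(np.arctan2(v[1],v[0]))-188.4+180)%360-180
u=brentq(az,.5,2); rf=r*R.from_rotvec([0,0,u]); v=rf.apply(b); print(u,v,"slope",np.rad2deg(np.arcsin(-v[2])))
off=rf.apply([0,0,-.015]); print("off",off,"tip rel grip",.15*v)
p,q=plan(np.array([.604,.031,.18])-off,u,8,1.0)
E
```

```text
1.1604329236965245 [-0.9746379  -0.143922   -0.17136923] slope 9.867438404848494
off [-0.007874    0.00183606  0.01263444] tip rel grip [-0.14619569 -0.0215883  -0.02570538]
[[1.0, -2.3, -1.7, 1.2, 0.145], [1.0, -2.5, -1.4, 1.2, 0.145], [1.0, -2.7, -1.0, 1.2, 0.145], [1.0, -2.8, -0.6, 1.2, 0.145], [1.0, -2.8, -0.2, 1.2, 0.145]]
[[1.0, -2.8, 0.2, 1.2, 0.145], [1.0, -2.8, 0.6, 1.2, 0.145], [1.0, -2.7, 1.0, 1.2, 0.145]]
end [0.6128 0.0286 0.1668] [[-0.845, -0.098, 0.525], [-0.189, 0.974, -0.122], [-0.499, -0.203, -0.842]]
```

Request:
carry_out(
  increments=[1.0, -2.3, -1.7, 1.2, 0.145, 1.0, -2.5, -1.4, 1.2, 0.145, 1.0, -2.7, -1.0, 1.2, 0.145, 1.0, -2.8, -0.6, 1.2, 0.145, 1.0, -2.8, -0.2, 1.2, 0.145],
)

```text
clock: 31.65
eef_pos: [0.5359, -0.0207, 0.1686]
tool_rot: [-0.278, 0.918, -0.141, 0.244]
ft_force: [0.3, -0.3, -1.5]
grip_width: 0.0169
grasp_force: 65.6
```

Request:
carry_out(
  increments=[1.0, -2.8, 0.2, 1.2, 0.145, 1.0, -2.8, 0.6, 1.2, 0.145, 1.0, -2.7, 1.0, 1.2, 0.145, 1.0, 0, 0, 0, 0, 1.0, 0, 0, 0, 0],
)

```text
clock: 32.28
eef_pos: [0.6126, 0.0282, 0.1673]
tool_rot: [-0.076, 0.957, -0.086, 0.267]
ft_force: [-0.9, -0.4, -1.5]
grip_width: 0.0172
grasp_force: 65.5
```

```bash
python3 s.py; python3 - <<'E'
from plan import *
o=bot.get_obs(); r=R.from_quat(o["tool_rot"]); p=np.array(o["eef_pos"]); cs=[]
for n in ["scene","side"]:
    c=bot.camera(n); cs.append(c)
    for t in ["brush_tip","tray"]:
        q=bot.place_of(c,t)
        if q: x=w(c,q[0]["xyz"]); print(n,t,np.round(x,3),q[0]["p"],"tool",np.round(r.inv().apply(x-p),4))
cv2.imwrite("pics/k.png",cv2.resize(np.hstack([cs[0]["pixels"][110:270,180:340],cs[1]["pixels"][130:290,160:320]]),None,fx=2.5,fy=2.5))
off=r.apply([0,0,-.015])
plan(np.array([.604,.031,.075])-off,0,5,1.0)
E
```

```text
t 32.27 q [ 0.144  0.164 -0.445  0.425 -0.199 -0.069] p [0.6126 0.0282 0.1673] F [-0.9 -0.4 -1.5] M [0.14 0.7  0.  ] w 0.0172 g 65.5
[[-0.845, -0.1, 0.525], [-0.191, 0.974, -0.124], [-0.499, -0.205, -0.842]]
brush slope 9.819570216483596 az 8.500041261018985 toolz [ 0.525 -0.124 -0.842]
scene brush_tip [0.463 0.004 0.146] 0.67 tool [ 0.1417 -0.0039 -0.0576]
scene tray [ 0.552  0.028 -0.003] 0.6 tool [0.1367 0.0405 0.1115]
side brush_tip [0.459 0.007 0.159] 0.9 tool [ 0.1376 -0.0039 -0.0711]
side tray [0.543 0.026 0.008] 0.77 tool [0.1383 0.0378 0.0982]
[[1.0, 1.1, 0.5, 1.8, 0.0], [1.0, 1.1, 0.5, 1.8, 0.0], [1.0, 1.1, 0.5, 1.8, 0.0], [1.0, 1.1, 0.5, 1.8, 0.0], [1.0, 1.1, 0.5, 1.8, 0.0]]
end [0.6121 0.0308 0.0609] [[-0.844, -0.097, 0.528], [-0.19, 0.974, -0.123], [-0.502, -0.204, -0.84]]
```

View pics/k.png

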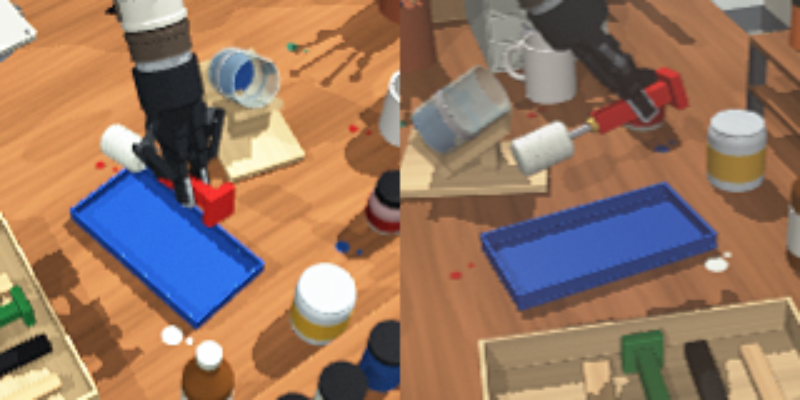

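Request:
carry_out(
  increments=[1.0, 1.1, 0.5, 1.8, 0, 1.0, 1.1, 0.5, 1.8, 0, 1.0, 1.1, 0.5, 1.8, 0, 1.0, 1.1, 0.5, 1.8, 0, 1.0, 0.9, 0.4, 1.5, 0],
)

```text
clock: 33.2
eef_pos: [0.6124, 0.0307, 0.064]
tool_rot: [-0.075, 0.956, -0.086, 0.269]
ft_force: [-0.5, 0.5, -2.1]
grip_width: 0.0171
grasp_force: 65.5
```

Request:
carry_out(
  increments=[1.0, 0.4, 0.15, 0.6, 0, 1.0, 0.4, 0.15, 0.6, 0, 1.0, 0.2, 0.1, 0.4, 0, 1.0, 0.2, 0.1, 0.4, 0, 1.0, 0, 0, 0, 0],
)

```text
clock: 33.83
eef_pos: [0.613, 0.0311, 0.0409]
tool_rot: [-0.075, 0.956, -0.086, 0.269]
ft_force: [-0.8, -0.8, -0.1]
grip_width: 0.017
grasp_force: 65.6
```

```bash
python3 s.py
```

```text
t 33.83 q [ 0.15   0.368 -0.601  0.062 -0.202 -0.063] p [0.613  0.0311 0.0409] F [-0.8 -0.8 -0.1] M [ 0.16  0.75 -0.05] w 0.017 g 65.6
[[-0.843, -0.098, 0.528], [-0.19, 0.974, -0.123], [-0.502, -0.204, -0.84]]
brush slope 10.075733045363497 az 8.437089857200393 toolz [ 0.528 -0.123 -0.84 ]
```

Request:
carry_out(
  increments=[1.0, 0.25, 0.1, 0.4, 0, 1.0, 0.25, 0.1, 0.4, 0, 1.0, 0.25, 0.1, 0.4, 0, 1.0, 0.2, 0.1, 0.35, 0, 1.0, 0, 0, 0, 0],
)

```text
clock: 34.45
eef_pos: [0.6148, 0.0316, 0.0237]
tool_rot: [-0.075, 0.956, -0.085, 0.271]
ft_force: [4.1, 0.5, 5.0]
grip_width: 0.0168
grasp_force: 67.8
```

```bash
python3 s.py
```

```text
t 34.45 q [ 0.151  0.405 -0.615  0.007 -0.202 -0.062] p [0.6148 0.0316 0.0237] F [4.1 0.5 5. ] M [-0.17  0.06  0.22] w 0.0168 g 67.8
[[-0.841, -0.097, 0.532], [-0.19, 0.974, -0.123], [-0.506, -0.204, -0.838]]
brush slope 10.30703059604701 az 8.438883685854478 toolz [ 0.532 -0.123 -0.838]
```

Request:
carry_out(
  increments=[1.0, 0.1, 0.05, 0.2, 0, 1.0, 0.1, 0.05, 0.2, 0, 1.0, 0.1, 0, 0.2, 0, 1.0, 0, 0, 0, 0, 1.0, 0, 0, 0, 0],
)

```text
clock: 35.08
eef_pos: [0.6131, 0.0311, 0.0154]
tool_rot: [-0.075, 0.956, -0.085, 0.269]
ft_force: [4.1, 0.2, 4.2]
grip_width: 0.017
grasp_force: 68.8
```

```bash
python3 s.py
```

```text
t 35.08 q [ 0.15   0.42  -0.621 -0.01  -0.202 -0.063] p [0.6131 0.0311 0.0154] F [4.1 0.2 4.2] M [-0.03  0.07  0.13] w 0.017 g 68.8
[[-0.844, -0.098, 0.528], [-0.19, 0.974, -0.123], [-0.502, -0.204, -0.84]]
brush slope 10.055741667707665 az 8.43971934085467 toolz [ 0.528 -0.123 -0.84 ]
```

Request:
carry_out(
  increments=[4.5, 0, 0, 0, 0, 4.5, 0, 0, 0, 0, 4.5, 0, 0, 0, 0, 4.5, 0, 0, -1, 0, 4.5, 0, 0, -2, 0],
)

```text
clock: 35.7
eef_pos: [0.5961, 0.0345, 0.0402]
tool_rot: [-0.075, 0.957, -0.086, 0.268]
ft_force: [-0.2, -0.7, 0.8]
grip_width: 0.045
grasp_force: 0.0
```

Request:
carry_out(
  increments=[4.5, 0, 0, -3, 0, 4.5, 0, 0, -4, 0, 4.5, 0, 0, -5, 0, 4.5, 0, 0, -5, 0, 4.5, 0, 0, -3, 0],
)

```text
clock: 36.33
eef_pos: [0.4906, 0.0596, 0.2114]
tool_rot: [-0.075, 0.956, -0.085, 0.271]
ft_force: [1.1, 0.5, 1.0]
grip_width: 0.045
grasp_force: 0.0
```

```bash
python3 s.py; python3 - <<'E'
from h import *
a=bot.camera("scene"); b=bot.camera("side")
for n,c in (("scene",a),("side",b)):
    for t in ["brush","brush_tip","brush_grip"]:
        print(n,t,[(np.round(w(c,d["xyz"]),3).tolist(),round(d["p"],2)) for d in bot.place_of(c,t)[:1]])
cv2.imwrite("pics/l.png",np.hstack([cv2.resize(a["pixels"],(400,300)),cv2.resize(b["pixels"],(400,300))]))
E
```

```text
t 36.33 q [ 0.285 -0.113 -0.602  0.568 -0.27   0.057] p [0.4906 0.0596 0.2114] F [1.1 0.5 1. ] M [0.18 0.52 0.02] w 0.045 g 0.0
[[-0.842, -0.098, 0.53], [-0.19, 0.974, -0.122], [-0.505, -0.203, -0.839]]
brush slope 10.219845440277872 az 8.458507529679835 toolz [ 0.53  -0.122 -0.839]
scene brush [([0.557, 0.021, 0.002], 0.75)]
scene brush_tip [([0.459, 0.007, 0.024], 0.6)]
scene brush_grip [([0.601, 0.034, 0.022], 0.72)]
side brush [([0.553, 0.024, 0.004], 0.98)]
side brush_tip [([0.456, 0.014, 0.033], 0.86)]
side brush_grip [([0.607, 0.032, 0.029], 0.86)]
```

View pics/l.png

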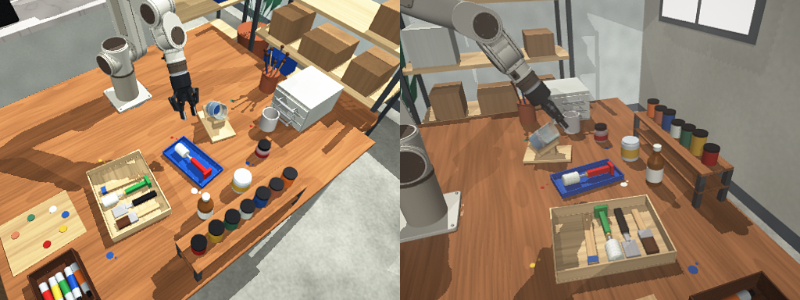

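```bash
python3 -c "
from workcell import bot
print(bot.job_done())"
```

```text
the job is handed in; nothing more can be done
None
```

The job is handed in at about 36 s: the red brush was pushed to the paint cake twice (roughly 7 N, then 5.5 N), with over half the head drawn out in between, and now lies flat in the blue tray with the other tools still in the crate; on the way to the tray it bumped something, probably the crate wall, at about 25 N and turned about 17° in the grip, and the last pictures show nothing else disturbed.

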